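Open the sauce station: bar off, pots in their holders

TASK

Open the sauce station for service: first lift the retaining bar straight up and level out of its two U brackets and lay it flat in the long narrow tray. Then stand the three lidded steel pots, one after another, each fully down in the ring holder of its own size (small in small, medium in medium, large in large). Keep the pots upright, and leave the open cup where it stands.

Things in the scene. Friction and masses are not known exactly. Their poses are not given: they have to be found in the camera images.
- pot_small: small round steel sauce pot with a fixed lid: 48 mm in diameter, lid top 60 mm above its underside, upright black cylindrical knob on the lid's centre 22 mm in diameter and 30 mm tall (knob top 90 mm above the underside); 0.15 kg or so. Pick it by the knob. Origin: centre of its underside, z up. It starts upright on the counter in the row nearer the robot.
- pot_medium: medium round steel sauce pot with a fixed lid: 62 mm in diameter, lid top 60 mm above its underside, upright black cylindrical knob on the lid's centre 22 mm in diameter and 30 mm tall (knob top 90 mm above the underside); 0.22 kg or so. Pick it by the knob. Origin: centre of its underside, z up. It starts upright on the counter in the row nearer the robot.
- pot_large: large round steel sauce pot with a fixed lid: 76 mm in diameter, lid top 60 mm above its underside, upright black cylindrical knob on the lid's centre 22 mm in diameter and 30 mm tall (knob top 90 mm above the underside); 0.3 kg or so. Pick it by the knob. Origin: centre of its underside, z up. It starts upright on the counter in the row nearer the robot.
- holder_small: small ring holder fixed on the white board of the station: a low steel ring 20 mm high, inner diameter 62 mm, outer diameter 68 mm, open above, floored by the board; made for the small pot. Origin: centre of the ring's underside, which is the top of the white board; a seated pot's origin lies here. The three holders stand in a row 100 mm apart; which is where changes.
- holder_medium: medium ring holder fixed on the white board of the station: a low steel ring 20 mm high, inner diameter 76 mm, outer diameter 82 mm, open above, floored by the board; made for the medium pot. Origin: centre of the ring's underside, which is the top of the white board; a seated pot's origin lies here. The three holders stand in a row 100 mm apart; which is where changes.
- holder_large: large ring holder fixed on the white board of the station: a low steel ring 20 mm high, inner diameter 90 mm, outer diameter 96 mm, open above, floored by the board; made for the large pot. Origin: centre of the ring's underside, which is the top of the white board; a seated pot's origin lies here. The three holders stand in a row 100 mm apart; which is where changes.
- station: sauce station, fixed: white board 110 mm (its x) by 400 mm (its y), 6 mm thick, standing flat on the counter, with the three ring holders along its y axis at x = 0 and two upright aluminium U brackets at y = +165 and -165 mm. Each bracket is 10 mm thick along y; its slot is 22 mm wide along x, open at the top; slot floor 50 mm and tops of the cheeks 78 mm above the counter. Origin: centre of the board's underside.
- bar: retaining bar: dark steel bar 14 mm square and 370 mm long (along its y axis), with a black upright grip block on its middle: 16 mm across the bar (its x), 50 mm along it, rising from 14 to 46 mm above the bar's underside. About 0.25 kg. Origin: centre of the bar's underside. At the start it lies level in both U brackets, over the middles of the three holders; underside 50 mm above the counter.
- bar_tray: long narrow aluminium tray for the bar, fixed on the counter at the left or right: outside 48 mm (its x) by 408 mm (its y), 18 mm high, walls and floor 4 mm thick (inside 40 by 400 mm). Origin: centre of its underside. The bar lies in it along its y axis, either way round.
- cup: open steel cup without lid or knob, rim diameter 58 mm, 45 mm tall, standing loose in the row among the pots; stays where it is. Origin: centre of its underside.
There are look-alikes about, which are no part of the job. Leave any yellow look-alike of the pot_medium alone.

How it is judged:
On the way, in this order (a step that is already met when the one before it is completed fails the run):
1. the bar is lifted level (within 0.15 rad), clear above both brackets (underside at least 80 mm above the counter), while within 60 mm sideways of its place over the station (angle between bar's own y axis and vertical between 1.42 and 1.72 rad and z of bar in the frame of station above 0.08 m and horizontal distance between bar and station below 0.06 m), for 0.05 s.
2. the bar lies flat in the long narrow tray (x of bar in the frame of bar_tray between -0.016 and 0.016 m and y of bar in the frame of bar_tray between -0.018 and 0.018 m and z of bar in the frame of bar_tray below 0.009 m and angle between the y axis of bar and the y axis of bar_tray, either way round below 0.15 rad and angle between bar's own z axis and vertical below 0.12 rad and linear speed of bar below 0.02 m/s), for 0.2 s.
At the end, for the whole second after the job is handed in: Bar at rest flat on the long tray's floor (centre within 16 mm across, 18 mm along, 0.15 rad); each pot at rest in the holder of its own size, within 10 mm of its centre, fully down (4 mm), upright (0.06 rad); cup within 30 mm of its start (all of step 2 and horizontal distance between pot_small and holder_small below 0.01 m and z of pot_small in the frame of holder_small below 0.004 m and angle between each of pot_small, pot_medium, pot_large's own z axis and vertical below 0.06 rad and linear speed of each of pot_small, pot_medium, pot_large below 0.02 m/s and horizontal distance between pot_medium and holder_medium below 0.01 m and z of pot_medium in the frame of holder_medium below 0.004 m and horizontal distance between pot_large and holder_large below 0.01 m and z of pot_large in the frame of holder_large below 0.004 m and distance of cup from where it was at the start of the episode below 0.03 m); the robot touches nothing.
It fails at once if a pot is tipped (more than 0.5 rad) (angle between any of pot_small, pot_medium, pot_large's own z axis and vertical above 0.5 rad).
It fails at once if the open cup is pushed more than 30 mm from its place (distance of cup from where it was at the start of the episode above 0.03 m).
It fails at once if a pot is put at a holder while the bar is still in its place over the station (horizontal distance between bar and station below 0.03 m and (horizontal distance between any of pot_small, pot_medium, pot_large and holder_small below 0.04 m or horizontal distance between any of pot_small, pot_medium, pot_large and holder_medium below 0.04 m or horizontal distance between any of pot_small, pot_medium, pot_large and holder_large below 0.04 m)).
It also fails if it takes over 128 s, if anything falls off the work surface, if the arm or the gripper's body presses on something with over 40 N, if the wrist force passes 120 N, or if a joint passes its speed limit or range.

ROBOT

A 6-joint arm with a two-finger parallel gripper is mounted at the origin on the work surface. World frame = base frame: x ahead of the robot, y to its left, z up, the work surface at z = 0. Lengths are in m, angles in rad, forces in N, time in s.
With the tool pointing down it reaches from about 0.375 to 0.9 m from the base axis. Payload 3.1 kg.
Tool frame: the origin (TCP) lies midway between the tips of the shut fingers; the grasp point (between the pads) lies 19 mm behind it (manip.hold_point_z is the distance from the TCP to the grasp point, in m); z points along the fingers, y is the direction in which the jaws open and shut (so a half turn about z gives the same grasp; the last joint's range is limited). The gripper opens to 85 mm and grips with 20 to 120 N. Pads are 22 mm wide; open, the fingers measure 114 mm over their backs; the gripper's body (76 mm by 85 mm) begins 54 mm behind the grasp point. The pads swing forward as they close: fully open they stand 13 mm farther back than shut.
Start: joints at [1.004, 0.527, 1.433, -0, 1.181, -0.178], TCP at [0.237, 0.578, 0.231] pointing down, gripper open.
Joint ranges: [-3.08, 3.08], [-0.75, 2.2], [0.22, 2.44], [-1.43, 4.57], [0, 2.65], [-2.85, 2.85]. Speed limits (rad/s): [2.79, 2.79, 3.14, 3.14, 3.14, 3.14].

INTERFACE

Orientations are given as a unit quaternion [x, y, z, w].
In Python, from station import manip gives the robot as it stands.
- The arm moves only by the tool drive_tool, never from a script. Its argument "motion" is one flat list of numbers, 7 for each row, row after row: the shift along the tool's x, y, z in mm, then the turn, a rotation vector about the tool's x, y, z in degrees, then the finger opening in mm, from 0 to 85.4. A call has 1 to 8 rows; each row is the pose to reach, as a shift and turn from the pose measured when the call began, along the tool's axes at that moment; what a row does not reach only later rows make up. A row lasts 1/8 s, in which the tool goes at most 62.5 mm and 10.7 degrees, less where a joint would pass 70% of its speed; a pose out of reach is approached as far as the arm can. A call with a gripper value outside its range is refused whole. The fingers move at their own pace and stop on an object; "force" is the grip in N (left out, the last holds). Time passes only in rows, so rows that repeat a pose let the fingers close. It gives the time, the measured TCP pose, the force and the opening at its end, in the units of the state.
- manip.sense(): the state, without advancing time (a new reading comes with each control period).
- manip.snapshot(name): name is "scene" or "top" or "wrist"; returns a dict with "color" (420x560x3 uint8, red, green, blue), "fx", "fy", "cx", "cy" (pixels), "view" (4x4, takes a point from world to camera coordinates). Camera axes: x right, y up, looking along -z (the intrinsics and any distortion apply to the point x, -y, -z); pixel columns grow to the right and rows downward; lengths in m; the calibration is good to about 2 mm. A picture is of the moment at which its call begins. There is no depth.
- manip.sign_off(): hands the job in, once; it reports no verdict.
The state is a dict: "t": time; "q": joint angles; "qd": joint speeds; "tau": joint torques, N m; "tcp_pos": TCP position; "tool_rot": TCP orientation; "force": force on the tool from outside, world axes, zero at the start; "ft_torque": the same for the moment, N m; "finger_gap": opening from 0.0 (shut) to 1.0 (fully open).
Only numpy, scipy, OpenCV 4.12 (cv2) and the standard library are available. Lean on these libraries where they do the work, as an engineer would, in place of code of your own. Each camera call takes 0.05 s, during which the arm holds its last target.

## Working session

There is one attempt and no reset: what is moved stays moved. The work goes in short steps, Python scripts to look and compute and a tool call to move; the robot and the scene stay as the last step left them, time stands still between calls to the robot, and variables do not carry over. Pictures are saved under pics/ and viewed, and the job is handed in when it is done.

Besides the shell and the picture viewer there is one more tool, called after "Emit:" as name(argument=value, ...) on one line, values as JSON. drive_tool: Moves the arm, as the interface text tells. Its arguments: {"type":"object","properties":{"motion":{"type":"array","items":{"type":"number"}},"force":{"type":"number"}},"required":["motion"]}

```bash
ls; mkdir -p pics
python3 - <<'E'
from station import manip
import cv2
print(manip.sense())
for n in ["scene","top","wrist"]:
    s=manip.snapshot(n); cv2.imwrite(f"pics/{n}0.png",s["color"][:,:,::-1]); print(n,s["fx"],s["fy"],s["cx"],s["cy"],s["view"].round(4).tolist(),s.keys())
print([a for a in dir(manip) if a[0]!='_'], manip.hold_point_z)
E
```

```text
pics
{'t': 0.0, 'q': array([ 1.00351357e+00,  5.28439576e-01,  1.43392722e+00, -1.38557754e-05,
        1.18140658e+00, -1.78527408e-01]), 'qd': array([ 0.0009584 ,  0.00233226, -0.0005471 ,  0.00015759,  0.00137811,
        0.00054361]), 'tau': array([-6.21347317e-04, -4.42354918e+01, -1.78025240e+01, -4.12752524e-04,
        8.38920416e-03,  1.23966655e-05]), 'tcp_pos': array([0.23649102, 0.57774009, 0.23034204]), 'tool_rot': array([ 1.93153266e-01,  9.81167991e-01, -1.01775904e-03, -3.91277370e-04]), 'force': array([ 0.0387679 , -0.8050683 , -0.02624939]), 'ft_torque': array([0.03963422, 0.04002646, 0.0165386 ]), 'finger_gap': 0.9977918616198398}
scene 440.0598048291032 440.0598048291032 274.89437407724097 213.63879875683497 [[-0.6536, 0.7568, 0.0054, 0.32], [-0.4257, -0.3735, 0.8242, 0.1217], [0.6258, 0.5364, 0.5663, -1.4979], [0.0, 0.0, 0.0, 1.0]] dict_keys(['color', 'fx', 'fy', 'cx', 'cy', 'view'])
top 423.6638163341642 423.6638163341642 285.3641169219794 209.88218997234972 [[0.0271, -0.9996, -0.0055, -0.0195], [0.9922, 0.0262, 0.1216, -0.453], [-0.1214, -0.0088, 0.9926, -1.1346], [0.0, 0.0, 0.0, 1.0]] dict_keys(['color', 'fx', 'fy', 'cx', 'cy', 'view'])
wrist 347.98448208745293 347.98448208745293 278.9952044346869 210.54823740731263 [[0.3787, 0.9255, -0.0018, -0.6249], [-0.8865, 0.3621, -0.2881, 0.0382], [-0.266, 0.1107, 0.9576, -0.3804], [0.0, 0.0, 0.0, 1.0]] dict_keys(['color', 'fx', 'fy', 'cx', 'cy', 'view'])
['PlanningError', 'hold_point_z', 'sense', 'sign_off', 'snapshot'] 0.0187
```

View pics/scene0.png

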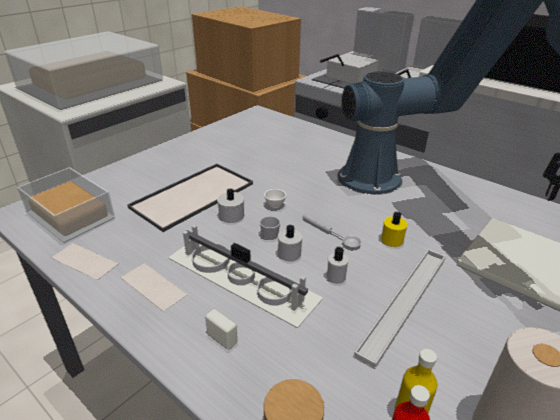

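View pics/top0.png

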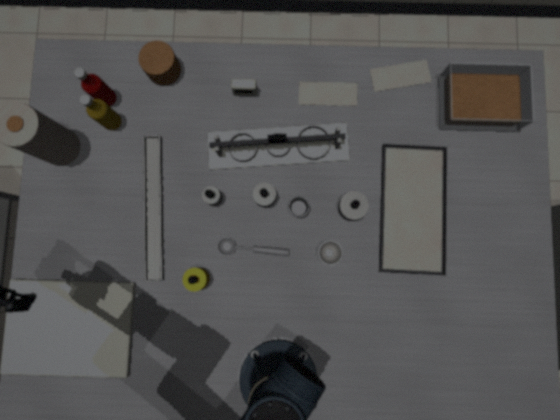

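View pics/wrist0.png

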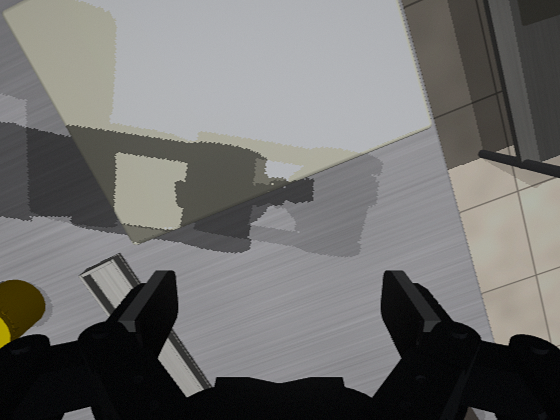

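The top view shows these items:

- Station at about (278,147), with the bar grip at (277,139).
- Tray on the left at (153,208).
- Pot row: (211,195), (264,194) and (353,205), with an open cup at (299,207).
- The yellow look-alike pot at (195,279), and a second bowl off the row at (330,252).

Next I'll enlarge the crops and measure.

```bash
cat > h.py <<'E'
import numpy as np, cv2
from station import manip
def snap(n,save=None):
    s=manip.snapshot(n); s["view"]=np.array(s["view"])
    if save: cv2.imwrite(f"pics/{save}.png",s["color"][:,:,::-1])
    return s
def ray(s,px):
    V=s["view"];R=V[:3,:3];t=V[:3,3]
    d=np.array([(px[0]-s["cx"])/s["fx"],-(px[1]-s["cy"])/s["fy"],-1.0])
    return -R.T@t, R.T@d
def onz(s,px,z):
    o,d=ray(s,px); return o+d*(z-o[2])/d[2]
def proj(s,p):
    c=s["view"][:3,:3]@np.array(p)+s["view"][:3,3]
    return np.array([s["cx"]+s["fx"]*c[0]/-c[2], s["cy"]-s["fy"]*c[1]/-c[2]])
def tri(obs):
    A=np.zeros((3,3));b=np.zeros(3)
    for s,px in obs:
        o,d=ray(s,px);d=d/np.linalg.norm(d);M=np.eye(3)-np.outer(d,d);A+=M;b+=M@o
    p=np.linalg.solve(A,b)
    return p,[float(np.linalg.norm(proj(s,p)-px)) for s,px in obs]
def crop(s,x0,y0,x1,y1,k,save):
    c=s["color"][y0:y1,x0:x1,::-1]; cv2.imwrite(f"pics/{save}.png",cv2.resize(c,None,fx=k,fy=k,interpolation=cv2.INTER_CUBIC))
def blobs(s,mask,amin=20):
    n,l,st,c=cv2.connectedComponentsWithStats(mask.astype(np.uint8))
    return [(c[i].round(1).tolist(),st[i].tolist()) for i in range(1,n) if st[i,4]>=amin]
E
python3 - <<'E'
from h import *
t=snap("top"); s=snap("scene")
crop(t,130,110,390,300,3,"topc"); crop(s,150,170,450,370,2.6,"scenec")
E
```

```text
(no output)
```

View pics/topc.png

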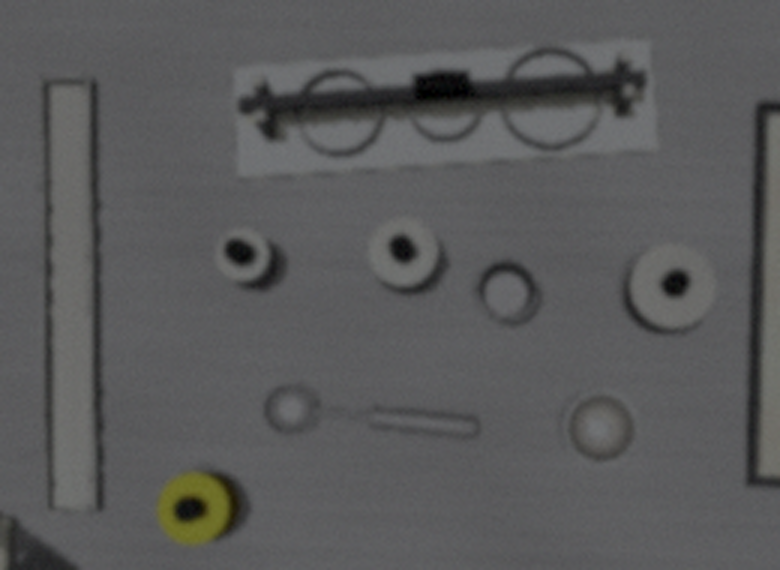

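View pics/scenec.png

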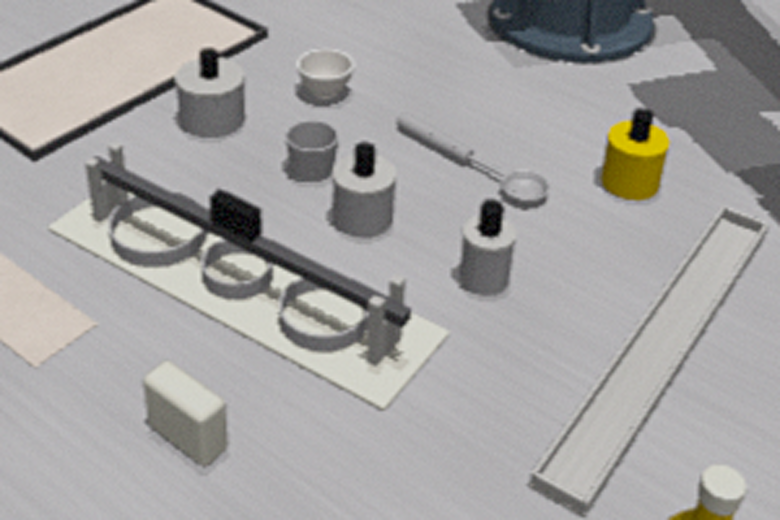

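Run:
```python
from h import *
t=snap("top"); s=snap("scene")
def T(x,y): return (130+x/3-.33,110+y/3-.33)
def S(x,y): return (150+x/2.6-.3,170+y/2.6-.3)
P=lambda n,p:print(n,np.round(p[0],4),np.round(p[1],1))
P("large knob top",tri([(t,T(677,281)),(s,S(209,52))]))
P("med knob top",tri([(t,T(402,246)),(s,S(365,147))]))
P("small knob top",tri([(t,T(236,249)),(s,S(491,205))]))
P("yellow",tri([(t,T(185,508)),(s,S(642,114))]))
P("grip top",tri([(t,T(442,83)),(s,S(236,202))]))
P("bar end L",tri([(t,T(240,103)),(s,S(406,316))]))
P("bar end R",tri([(t,T(645,78)),(s,S(103,170))]))
for n,c in dict(TL=(234,67),TR=(651,39),BR=(658,149),BL=(240,178)).items(): print("board",n,onz(t,T(*c),.006).round(4))
for n,c in dict(L=(50,228),R=(447,333),B=(384,408)).items(): print("board s",n,onz(s,S(*c),.006).round(4))
for n,c in dict(TL=(43,81),TR=(93,80),BR=(102,509),BL=(51,509)).items(): print("tray",n,onz(t,T(*c),.018).round(4))
for n,c in dict(a=(727,210),b=(767,226),c=(581,512),d=(531,480)).items(): print("tray s",n,onz(s,S(*c),.018).round(4))
for n,c,z in [("hmed",(341,113),.026),("hsm",(447,108),.026),("hl",(551,98),.026),("cup",(508,293),.045)]: print(n,onz(t,T(*c),z).round(4))
```

```text
large knob top [ 0.4674 -0.1888  0.0911] [0.1 0.1]
med knob top [0.4915 0.0506 0.0906] [0.3 0.3]
small knob top [0.4855 0.1942 0.0912] [0. 0.]
yellow [0.262  0.2268 0.0907] [0.1 0.1]
grip top [0.6374 0.0196 0.0941] [0.1 0.1]
bar end L [0.6238 0.2038 0.0607] [0.4 0.4]
bar end R [ 0.655  -0.1597  0.0523] [2.4 2.5]
board TL [0.6746 0.2212 0.006 ]
board TR [ 0.7123 -0.1759  0.006 ]
board BR [ 0.6051 -0.1835  0.006 ]
board BL [0.5669 0.2102 0.006 ]
board s L [ 0.7128 -0.1699  0.006 ]
board s R [0.5702 0.2131 0.006 ]
board s B [0.6749 0.2243 0.006 ]
tray TL [0.6528 0.3985 0.018 ]
tray TR [0.6549 0.3513 0.018 ]
tray BR [0.2559 0.318  0.018 ]
tray BL [0.2546 0.3642 0.018 ]
tray s a [0.2561 0.3313 0.018 ]
tray s b [0.2536 0.372  0.018 ]
tray s c [0.6649 0.4036 0.018 ]
tray s d [0.6649 0.3598 0.018 ]
hmed [0.6268 0.1151 0.026 ]
hsm [0.6341 0.0163 0.026 ]
hl [ 0.6462 -0.0805  0.026 ]
cup [ 0.4592 -0.0442  0.045 ]
```

```bash
cat >> h.py <<'E'
from scipy.spatial.transform import Rotation as Ro
def target_R(yaw):  # yaw deg of tool y axis, tool z down
    a=np.radians(yaw); y=np.array([np.cos(a),np.sin(a),0]); z=np.array([0,0,-1.]); x=np.cross(y,z)
    return Ro.from_matrix(np.stack([x,y,z],1))
def plan(pos,yaw):
    st=manip.sense(); R0=Ro.from_quat(st["tool_rot"]); d=R0.inv().apply(np.array(pos)-st["tcp_pos"])*1000
    rv=(R0.inv()*target_R(yaw)).as_rotvec(degrees=True)
    print("t %.2f tcp"%st["t"],st["tcp_pos"].round(4),"q6 %.2f"%st["q"][5],"gap %.1f"%(st["finger_gap"]*85.4),"F",st["force"].round(1))
    y=R0.as_matrix()[:,1]; print("yaw %.2f tilt %.2f"%(np.degrees(np.arctan2(y[1],y[0])),np.degrees(np.arccos(-R0.as_matrix()[2,2]))))
    print("shift mm",d.round(1),"turn deg",rv.round(1))
E
python3 - <<'E'
from h import *
w=snap("wrist");st=manip.sense();R0=Ro.from_quat(st["tool_rot"])
V=w["view"];c=-V[:3,:3].T@V[:3,3]
print("cam in tool",R0.inv().apply(c-st["tcp_pos"]),"axes in tool",(R0.inv().as_matrix()@V[:3,:3].T).round(3).tolist())
plan([.56,.02,.33],5.4)
E
```

```text
cam in tool [ 0.07318049  0.00093634 -0.14362846] axes in tool [[0.0, 0.958, 0.288], [1.0, -0.0, -0.0], [0.0, 0.288, -0.958]]
t 0.40 tcp [0.2368 0.5782 0.2312] q6 -0.18 gap 85.3 F [0.5 0.4 0.7]
yaw 67.72 tilt 0.02
shift mm [-510.7 -394.1  -98.7] turn deg [-0.   0.  62.3]
```

Run:
```python
from h import *
plan([.44,.18,.34],90)
```

```text
t 0.40 tcp [0.2368 0.5782 0.2312] q6 -0.18 gap 85.3 F [0.5 0.4 0.7]
yaw 67.72 tilt 0.02
shift mm [-339.  -291.5 -108.7] turn deg [ -0.   -0.  -22.3]
```

Emit:
drive_tool(motion=[-42,-36,-27,0,0,-3,60,-84,-72,-54,0,0,-6,60,-127,-109,-81,0,0,-8,60,-170,-146,-109,0,0,-11,60,-212,-182,-109,0,0,-14,60,-254,-219,-109,0,0,-17,60,-296,-255,-109,0,0,-20,60,-339,-292,-109,0,0,-22,60])

```text
t: 1.4
tcp_pos: [0.4405, 0.178, 0.3406]
tool_rot: [0.002, 1.0, 0.0, 0.0]
force: [1.1, 1.7, -0.8]
finger_gap: 0.703
```

Run:
```python
from h import *
plan([.44,.18,.34],90)
w=snap("wrist","w1")
```

```text
t 1.40 tcp [0.4405 0.178  0.3406] q6 -1.42 gap 60.0 F [ 1.1  1.7 -0.8]
yaw 89.80 tilt 0.05
shift mm [0.5 2.  0.6] turn deg [ 0.   0.1 -0.2]
```

View pics/w1.png

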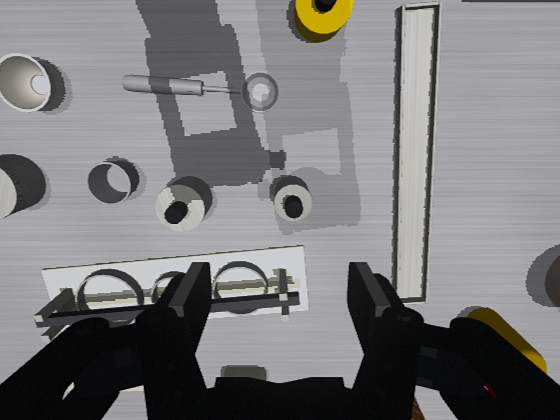

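```bash
python3 - <<'E'
from h import *
w=snap("wrist")
crop(w,380,0,450,80,7,"c1"); crop(w,380,250,450,330,7,"c2"); crop(w,30,235,330,335,2.6,"c3")
import cv2
a=cv2.imread("pics/c1.png");b=cv2.imread("pics/c2.png");cv2.imwrite("pics/c12.png",np.hstack([a,b])[:, :800*2])
print(a.shape)
E
python3 -c "
import cv2;a=cv2.imread('pics/c12.png');cv2.imwrite('pics/c12.png',cv2.resize(a,None,fx=.8,fy=.8))"
```

```text
(560, 490, 3)
```

View pics/c12.png

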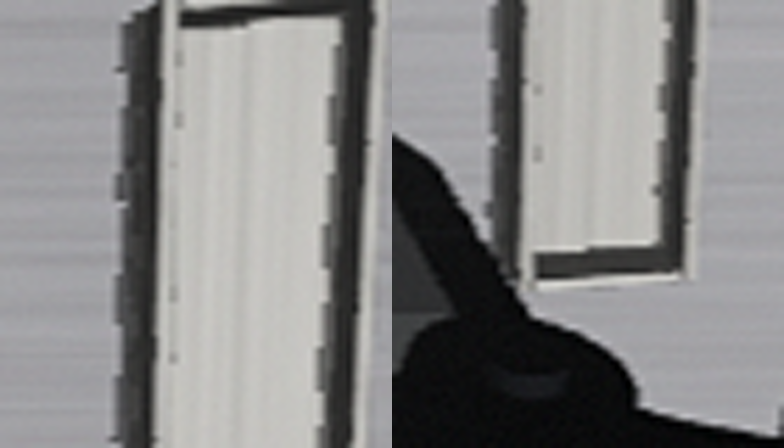

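View pics/c3.png

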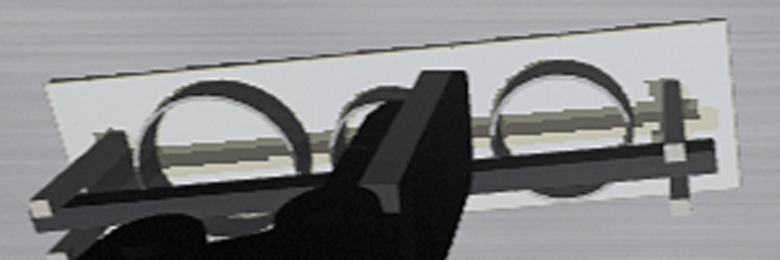

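Run:
```python
from h import *
w=snap("wrist"); g=cv2.cvtColor(w["color"],cv2.COLOR_RGB2GRAY)
for r in (1,10,20,290,297): print(r,[(c,int(g[r,c])) for c in range(390,456)])
print([(r,int(g[r,418])) for r in range(285,312)])
print([(r,int(g[r,425])) for r in range(0,16)])
```

```text
1 [(390, 162), (391, 164), (392, 162), (393, 163), (394, 162), (395, 164), (396, 163), (397, 163), (398, 162), (399, 163), (400, 162), (401, 165), (402, 165), (403, 135), (404, 131), (405, 173), (406, 159), (407, 127), (408, 169), (409, 195), (410, 189), (411, 188), (412, 190), (413, 190), (414, 190), (415, 191), (416, 192), (417, 195), (418, 195), (419, 195), (420, 193), (421, 190), (422, 186), (423, 180), (424, 173), (425, 164), (426, 155), (427, 143), (428, 116), (429, 83), (430, 71), (431, 66), (432, 72), (433, 72), (434, 54), (435, 45), (436, 43), (437, 41), (438, 39), (439, 43), (440, 39), (441, 86), (442, 165), (443, 188), (444, 163), (445, 155), (446, 161), (447, 160), (448, 161), (449, 160), (450, 161), (451, 161), (452, 159), (453, 161), (454, 161), (455, 161)]
10 [(390, 162), (391, 162), (392, 162), (393, 162), (394, 162), (395, 164), (396, 131), (397, 84), (398, 83), (399, 58), (400, 47), (401, 47), (402, 40), (403, 41), (404, 129), (405, 183), (406, 170), (407, 174), (408, 191), (409, 187), (410, 189), (411, 186), (412, 187), (413, 194), (414, 197), (415, 193), (416, 192
[... 2576 characters left out ...]
 (438, 165), (439, 165), (440, 164), (441, 165), (442, 165), (443, 165), (444, 164), (445, 165), (446, 165), (447, 164), (448, 164), (449, 163), (450, 166), (451, 165), (452, 167), (453, 165), (454, 165), (455, 165)]
[(285, 187), (286, 187), (287, 189), (288, 188), (289, 187), (290, 188), (291, 187), (292, 187), (293, 191), (294, 197), (295, 68), (296, 56), (297, 57), (298, 56), (299, 48), (300, 195), (301, 187), (302, 166), (303, 165), (304, 162), (305, 163), (306, 163), (307, 163), (308, 163), (309, 164), (310, 165), (311, 174)]
[(0, 189), (1, 164), (2, 48), (3, 40), (4, 40), (5, 167), (6, 195), (7, 191), (8, 191), (9, 191), (10, 191), (11, 191), (12, 192), (13, 193), (14, 192), (15, 193)]
```

Run:
```python
from h import *
w=snap("wrist"); g=cv2.cvtColor(w["color"],cv2.COLOR_RGB2GRAY)
L1,L2,R1,R2=[onz(w,p,.018) for p in [(403.4,10),(399.4,297),(443.2,10),(431.2,297)]]
print(L1,L2,R1,R2)
for p in [(418,301.7),(418,299.6),(425,1.4)]: print(onz(w,p,.018))
d=(L2-L1)/np.linalg.norm(L2-L1);e=(R2-R1)/np.linalg.norm(R2-R1);print(np.degrees(np.arctan2(d[1],d[0])),np.degrees(np.arctan2(e[1],e[0])),"width",abs(np.cross(d,R1-L1)[2]))
c=(L1+L2+R1+R2)/4;print("center line pt",c)
# knobs & lids
k=[b for b in blobs(w,g<45,60)]; print(k)
crop(w,140,160,330,240,4,"c4")
```

```text
[0.2606339  0.32826406 0.018     ] [0.64714083 0.35825603 0.018     ] [0.26110264 0.37569561 0.018     ] [0.64762205 0.40634628 0.018     ]
[0.65549198 0.38723406 0.018     ]
[0.65187757 0.38685337 0.018     ]
[0.25181572 0.35299746 0.018     ]
4.43711706721864 4.53402085017898 width 0.04725312640346102
center line pt [0.45412486 0.36714049 0.018     ]
[([323.6, 4.3], [314, 0, 21, 11, 179]), ([431.7, 31.9], [405, 3, 34, 80, 265]), ([399.6, 31.5], [399, 6, 2, 55, 92]), ([293.8, 205.9], [286, 195, 17, 23, 311]), ([176.4, 212.5], [166, 202, 22, 22, 360]), ([276.8, 367.5], [0, 262, 560, 158, 44084])]
```

View pics/c4.png

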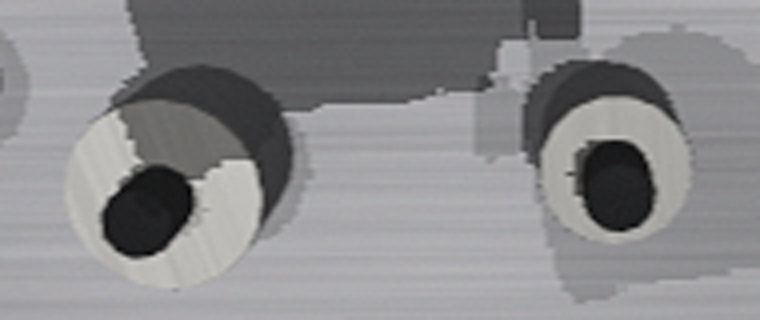

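Run:
```python
from h import *
plan([.637,.02,.24],5.4)
```

```text
t 1.60 tcp [0.4401 0.1788 0.3402] q6 -1.41 gap 60.3 F [ 0.3  0.7 -0.1]
yaw 89.54 tilt 0.03
shift mm [-198.2 -157.2  100.1] turn deg [-0.  -0.  84.1]
```

Emit:
drive_tool(motion=[-25,-20,12,0,0,10,60,-50,-40,25,0,0,20,60,-75,-60,37,0,0,30,60,-100,-80,50,0,0,40,60,-125,-100,62,0,0,50,60,-150,-120,75,0,0,60,60,-175,-140,87,0,0,70,60,-198,-157,100,0,0,80,60])

```text
t: 2.6
tcp_pos: [0.6374, 0.0218, 0.2397]
tool_rot: [0.647, 0.762, 0.0, -0.0]
force: [-0.2, 0.4, 0.1]
finger_gap: 0.705
```

Run:
```python
from h import *
w=snap("wrist","w2")
plan([.637,.02,.24],5.4)
```

```text
t 2.65 tcp [0.6397 0.0192 0.2376] q6 -0.30 gap 59.8 F [ 3.2 -1.4 -1.2]
yaw 9.01 tilt 0.06
shift mm [ 1.2 -2.6 -2.4] turn deg [0.  0.1 3.6]
```

View pics/w2.png

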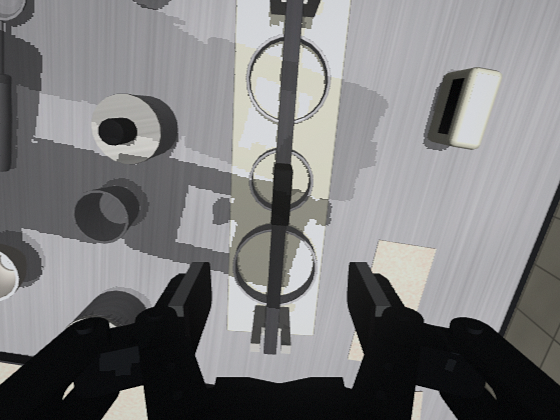

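Run:
```python
from h import *
w=snap("wrist"); crop(w,220,0,360,360,4,"c5")
a=cv2.imread("pics/c5.png");cv2.imwrite("pics/c5a.png",a[560:1000]);cv2.imwrite("pics/c5b.png",a[0:560])
cv2.imwrite("pics/c5c.png",a[880:1440])
np.save("w2view.npy",w["view"]); import pickle; pickle.dump(w,open("w2.pkl","wb"))
```

```text
(no output)
```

View pics/c5a.png

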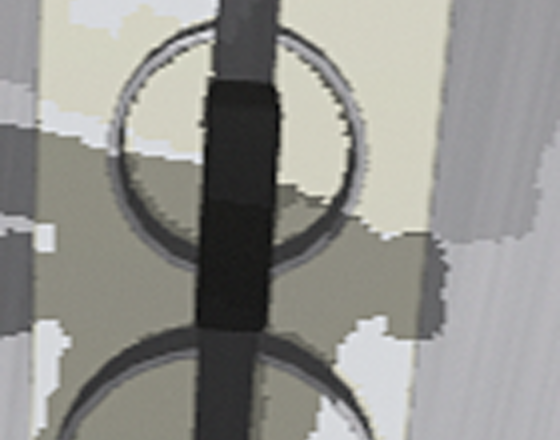

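View pics/c5b.png

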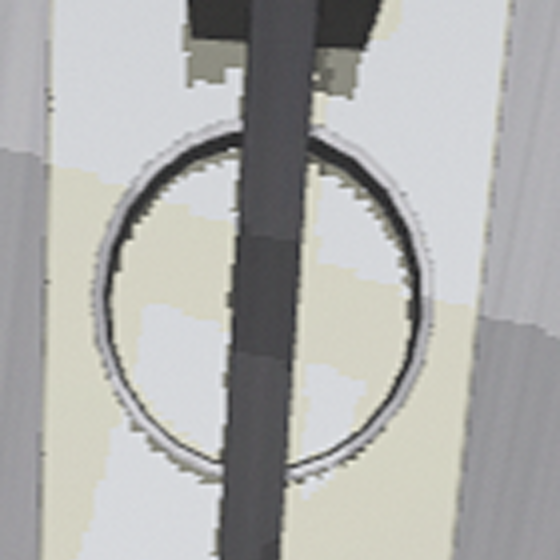

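View pics/c5c.png

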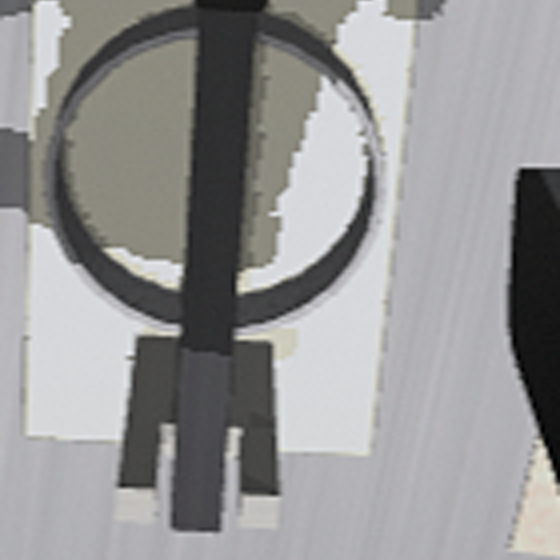

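Run:
```python
from h import *; import pickle
w=pickle.load(open("w2.pkl","rb"))
P=lambda x,y,o,z: onz(w,(220+x/4-.375,(o+y)/4-.375),z)
q=[P(x,y,560,.096) for x,y in [(207,106),(279,106),(268,331),(197,330)]]
print(np.round(q,4),"grip ctr",np.mean(q,0).round(4)); u=(q[0]+q[1]-q[2]-q[3]);print("len",np.linalg.norm(u)/2,"yaw",np.degrees(np.arctan2(u[1],u[0]))-90)
a=(P(172,528,880,.064)+P(220,528,880,.064))/2; print("bar -y end",a.round(4), "dist to ctr",np.linalg.norm(a[:2]-np.mean(q,0)[:2]))
u=np.mean(q,0)-a;print("yaw",np.degrees(np.arctan2(u[1],u[0]))-90)
bl=P(25,438,880,.006);br=P(371,456,880,.006);print("board",bl.round(4),br.round(4),np.linalg.norm(bl-br))
l2=P(52,0,0,.006);r2=P(512,0,0,.006)
for A,B in((bl,l2),(br,r2)):
  d=B-A;print("edge yaw",np.degrees(np.arctan2(d[1],d[0]))-90)
yw=np.radians(90+5.3);d=np.array([np.cos(yw),np.sin(yw),0]);c=(bl+br)/2+.2*d;print("station",c.round(4),"holders M,S,L",(c+.1*d).round(4),(c-.1*d).round(4))
for n,x0,x1,y0,y1,o in [("M",92,433,118,485,0),("S",107,366,20,278,560),("L",47,386,5,328,880)]:
  print(n,P((x0+x1)/2,(y0+y1)/2,o,.026).round(4), P(x1,(y0+y1)/2,o,.026)[0]-P(x0,(y0+y1)/2,o,.026)[0])
plan([.637,.02,.24],5.3)
```

```text
[[ 0.6302  0.0444  0.096 ]
 [ 0.6448  0.0467  0.096 ]
 [ 0.6506 -0.002   0.096 ]
 [ 0.6354 -0.0042  0.096 ]] grip ctr [0.6403 0.0212 0.096 ]
len 0.04890640536878303 yaw 6.437690416620413
bar -y end [ 0.6579 -0.1618  0.064 ] dist to ctr 0.18393200165189136
yaw 5.509564203948074
board [ 0.6052 -0.1836  0.006 ] [ 0.7137 -0.173   0.006 ] 0.10905699372061711
edge yaw 5.496470672821459
edge yaw 5.461612892030686
station [0.641  0.0209 0.006 ] holders M,S,L [0.6317 0.1205 0.006 ] [ 0.6502 -0.0787  0.006 ]
M [0.6304 0.121  0.026 ] 0.08033899290547386
S [0.6397 0.0226 0.026 ] 0.06627193042882351
L [ 0.6492 -0.0727  0.026 ] 0.09339996042599097
t 2.70 tcp [0.6378 0.0205 0.2382] q6 -0.31 gap 59.7 F [-0.5  0.4 -0.5]
yaw 9.50 tilt 0.11
shift mm [-0.3 -0.9 -1.8] turn deg [-0.1 -0.   4.2]
```

Run:
```python
from h import *
plan([.6405,.021,.13],5.5);
```

```text
t 2.70 tcp [0.6378 0.0205 0.2382] q6 -0.31 gap 59.7 F [-0.5  0.4 -0.5]
yaw 9.50 tilt 0.11
shift mm [  0.    2.9 108.2] turn deg [-0.1 -0.   4. ]
```

Emit:
drive_tool(motion=[0,1.5,30,0,0,2,50,0,3,60,0,0,4,50,0,3,90,0,0,4,50,0,3,108,0,0,4,50,0,3,108,0,0,4,50,0,3,108,0,0,4,50])

```text
t: 3.45
tcp_pos: [0.6413, 0.0215, 0.1314]
tool_rot: [0.672, 0.741, 0.0, -0.0]
force: [-0.0, -0.0, 0.8]
finger_gap: 0.587
```

Run:
```python
from h import *
w=snap("wrist","w3")
plan([.6405,.021,.068],5.5)
```

```text
t 3.50 tcp [0.6416 0.0213 0.1317] q6 -0.24 gap 50.1 F [-0.1 -0.4  0.2]
yaw 5.54 tilt 0.04
shift mm [-0.2 -1.1 63.7] turn deg [0. 0. 0.]
```

View pics/w3.png

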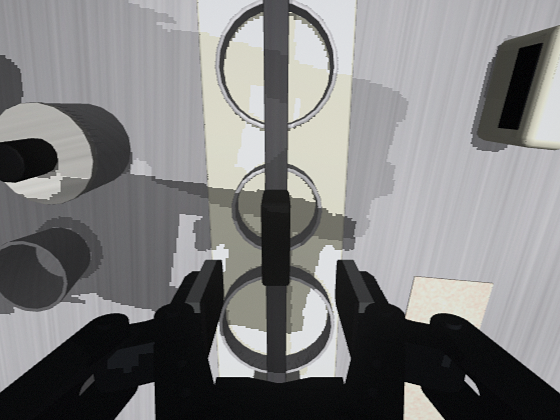

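Run:
```python
from h import *
w=snap("wrist"); g=cv2.cvtColor(w["color"],cv2.COLOR_RGB2GRAY)
for r in (215,243,275):
  c=np.where(g[r,240:320]<48)[0]+240; print(r,c.min(),c.max(), onz(w,(c.min()-.5,r),.096).round(4),onz(w,(c.max()+.5,r),.096).round(4))
print(onz(w,(276,286),.096),onz(w,(276,200),.096))
plan([.6405,.021,.068],5.5)
```

```text
215 261 289 [0.6307 0.038  0.096 ] [0.6463 0.0395 0.096 ]
243 261 289 [0.6321 0.0217 0.096 ] [0.6481 0.0233 0.096 ]
275 261 289 [0.6337 0.0022 0.096 ] [0.6501 0.0038 0.096 ]
[ 0.64312622 -0.00393443  0.096     ] [0.63828273 0.04712165 0.096     ]
t 3.55 tcp [0.6415 0.0211 0.1317] q6 -0.24 gap 50.3 F [ 0.5  0.7 -0.5]
yaw 5.52 tilt 0.05
shift mm [-0.  -1.1 63.7] turn deg [0. 0. 0.]
```

Emit:
drive_tool(motion=[0,-1,25,0,0,0,50,0,-1,45,0,0,0,50,0,-1,63,0,0,0,50,0,-1,63,0,0,0,40,0,-1,63,0,0,0,14,0,-1,63,0,0,0,10,0,-1,63,0,0,0,10,0,-1,63,0,0,0,10], force=70)

```text
t: 4.55
tcp_pos: [0.6415, 0.0209, 0.0697]
tool_rot: [0.672, 0.74, 0.001, 0.001]
force: [0.5, -0.9, 3.8]
finger_gap: 0.174
```

Run:
```python
from h import *
w=snap("wrist","w4")
plan([.6405,.021,.068],5.5)
```

```text
t 4.60 tcp [0.6415 0.0209 0.0697] q6 -0.24 gap 14.8 F [ 0.8 -0.7  4.6]
yaw 5.52 tilt 0.18
shift mm [ 0.2 -1.   1.7] turn deg [0.2 0.  0. ]
```

View pics/w4.png

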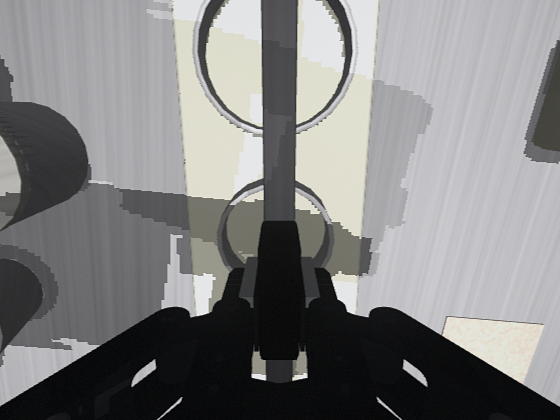

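Emit:
drive_tool(motion=[0,0,-10,0,0,0,8,0,0,-25,0,0,0,8,0,0,-42,0,0,0,8,0,0,-60,0,0,0,8,0,0,-78,0,0,0,8,0,0,-95,0,0,0,8,0,0,-110,0,0,0,8,0,0,-110,0,0,0,8])

```text
t: 5.6
tcp_pos: [0.6422, 0.0208, 0.1815]
tool_rot: [0.672, 0.74, 0.002, 0.003]
force: [0.2, -0.1, -3.1]
finger_gap: 0.173
```

Run:
```python
from h import *
w=snap("wrist","w5")
s=snap("scene"); crop(s,150,120,450,320,2.6,"s5")
plan([.454,.367,.17],94.5)
```

```text
t 5.70 tcp [0.6408 0.021  0.1795] q6 -0.24 gap 14.7 F [-0.  -0.8 -3.8]
yaw 5.52 tilt 0.13
shift mm [ 362.4 -152.6    9. ] turn deg [  0.1   0.1 -89. ]
```

View pics/s5.png

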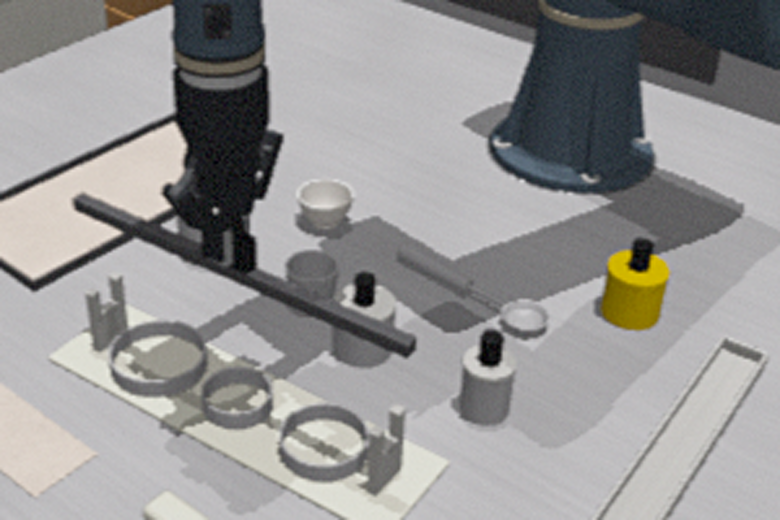

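Emit:
drive_tool(motion=[20,-8,0,0,0,-4,8,50,-22,0,0,0,-11,8,85,-36,0,0,0,-19,8,120,-50,0,0,0,-27,8,155,-64,0,0,0,-35,8,190,-80,0,0,0,-43,8,225,-95,0,0,0,-51,8,255,-108,0,0,0,-58,8])

```text
t: 6.7
tcp_pos: [0.5073, 0.2654, 0.1781]
tool_rot: [0.227, 0.974, -0.0, 0.0]
force: [-0.2, -0.3, -1.9]
finger_gap: 0.175
```

Run:
```python
from h import *
plan([.454,.367,.17],94.5)
```

```text
t 6.70 tcp [0.5073 0.2654 0.1781] q6 -0.83 gap 14.9 F [-0.2 -0.3 -1.9]
yaw 63.78 tilt 0.04
shift mm [92.7 67.6  8. ] turn deg [ -0.    0.  -30.7]
```

Emit:
drive_tool(motion=[20,14,0,0,0,-6,8,40,30,0,0,0,-13,8,60,45,0,0,0,-20,8,80,60,0,0,0,-27,8,93,67,0,0,0,-31,8,93,67,0,0,0,-31,8,93,67,0,0,0,-31,8])

```text
t: 7.58
tcp_pos: [0.4535, 0.366, 0.1775]
tool_rot: [-0.041, 0.999, -0.001, -0.0]
force: [0.2, -0.1, -3.8]
finger_gap: 0.17
```

Run:
```python
from h import *
w=snap("wrist","w6");s=snap("scene","s6")
plan([.454,.367,.07],94.5)
```

```text
t 7.67 tcp [0.4538 0.3659 0.1777] q6 -1.16 gap 14.8 F [ 0.5  0.4 -3. ]
yaw 94.69 tilt 0.07
shift mm [ -0.3   1.2 107.7] turn deg [-0.1 -0.   0.2]
```

View pics/w6.png

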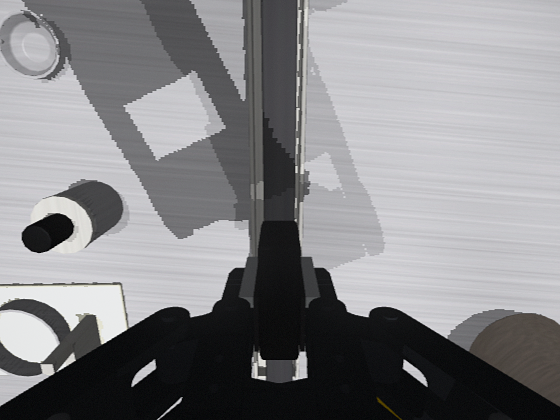

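View pics/s6.png

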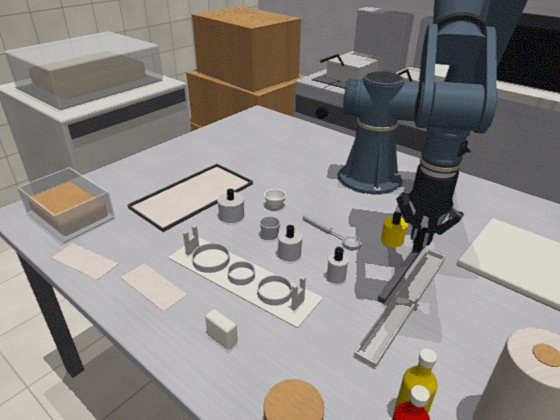

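Emit:
drive_tool(motion=[-1,1,25,0,0,0,8,-1,1,60,0,0,0,8,-1,1,95,0,0,0,8,-1,1,120,0,0,0,8,-1,1,128,0,0,0,8,-1,1,128,0,0,0,8])

```text
t: 8.43
tcp_pos: [0.4552, 0.3665, 0.0497]
tool_rot: [-0.04, 0.999, -0.001, -0.0]
force: [-0.3, -0.0, -3.4]
finger_gap: 0.176
```

Run:
```python
from h import *
w=snap("wrist","w7");s=snap("scene"); crop(s,330,180,480,380,3,"s7")
plan([.454,.367,.024],94.5)
```

```text
t 8.53 tcp [0.4558 0.3671 0.0508] q6 -1.16 gap 14.9 F [-0.1 -0.2 -1.2]
yaw 94.67 tilt 0.10
shift mm [ 1.8  0.  26.8] turn deg [-0.   0.1  0.2]
```

View pics/w7.png

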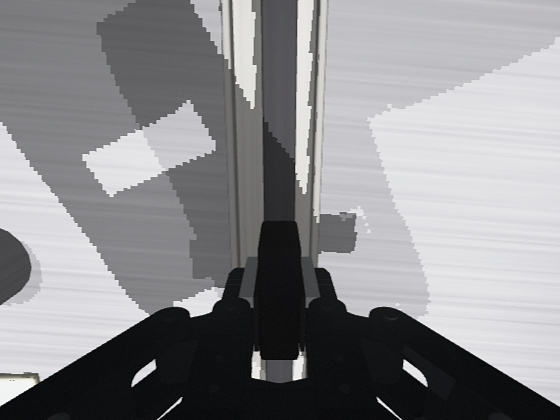

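View pics/s7.png

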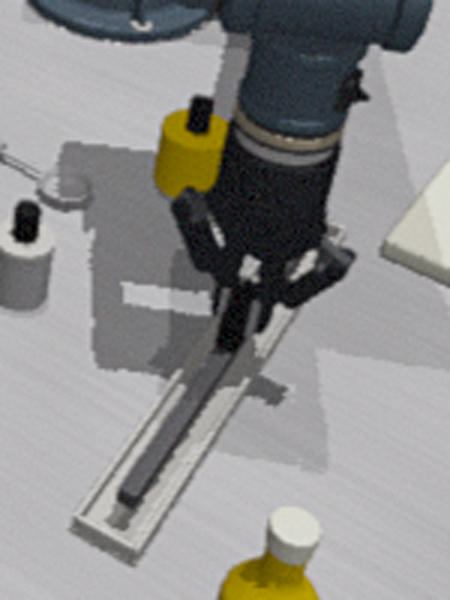

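Emit:
drive_tool(motion=[0,-1.5,8,0,0,0,8,0,-1.5,16,0,0,0,8,0,-1.5,22,0,0,0,8,0,-1.5,26,0,0,0,8,0,-1.5,26,0,0,0,8,0,-1.5,26,0,0,0,8])

```text
t: 9.28
tcp_pos: [0.456, 0.3657, 0.0248]
tool_rot: [-0.041, 0.999, -0.0, 0.001]
force: [-0.7, -0.1, -2.2]
finger_gap: 0.173
```

Run:
```python
from h import *
plan([.454,.367,.024],94.5)
```

```text
t 9.28 tcp [0.456  0.3657 0.0248] q6 -1.17 gap 14.8 F [-0.7 -0.1 -2.2]
yaw 94.67 tilt 0.11
shift mm [1.9 1.4 0.8] turn deg [-0.   0.1  0.2]
```

Emit:
drive_tool(motion=[0,0,1.5,0,0,0,8,0,0,1.5,0,0,0,8,0,0,1.5,0,0,0,22,0,0,1.5,0,0,0,34,0,0,1.5,0,0,0,40,0,0,1.5,0,0,0,40])

```text
t: 10.02
tcp_pos: [0.4561, 0.3657, 0.0234]
tool_rot: [-0.041, 0.999, -0.0, 0.001]
force: [0.0, 0.4, 0.5]
finger_gap: 0.471
```

Emit:
drive_tool(motion=[0,0,-25,0,0,0,40,0,0,-60,0,0,0,40,0,0,-110,0,0,0,40,0,0,-160,0,0,0,40,0,0,-160,0,0,0,40])

```text
t: 10.65
tcp_pos: [0.4583, 0.3673, 0.1879]
tool_rot: [-0.041, 0.999, 0.002, 0.006]
force: [-0.9, 0.4, 0.4]
finger_gap: 0.468
```

Run:
```python
from h import *
w=snap("wrist","w8");s=snap("scene"); crop(s,330,180,480,380,3,"s8")
plan([.4855,.194,.16],90)
```

```text
t 10.75 tcp [0.4556 0.3656 0.1837] q6 -1.17 gap 39.9 F [-0.6 -0.8 -0.3]
yaw 94.67 tilt 0.16
shift mm [ -15.8 -173.5   23.8] turn deg [0.  0.2 4.7]
```

View pics/w8.png

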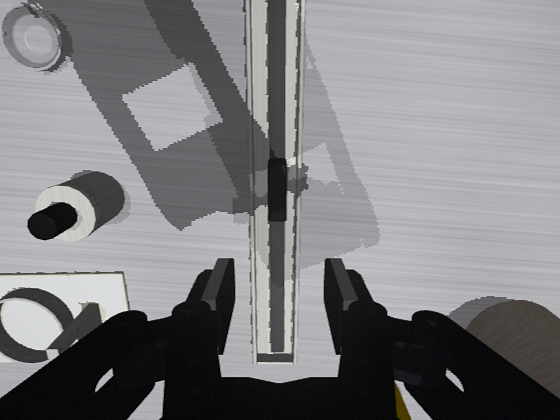

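View pics/s8.png

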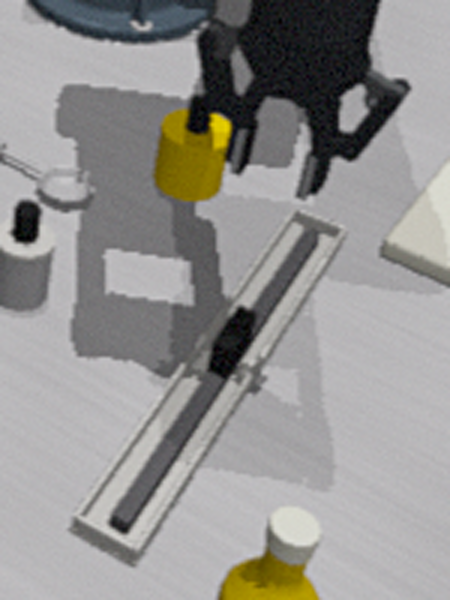

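The bar lies flat in the tray. Next is the small pot: of the candidates, the one at (211,195) in the top view has the smallest steel lid. (264,194) is medium, (353,205) is large and (195,279) is the yellow one. I'll hover over the small one and confirm.

Emit:
drive_tool(motion=[-4,-35,0,0,0,1,45,-8,-80,0,0,0,2,45,-12,-125,0,0,0,4,45,-16,-160,0,0,0,5,45,-16,-174,0,0,0,5,45,-16,-174,0,0,0,5,45])

```text
t: 11.5
tcp_pos: [0.4849, 0.1931, 0.1827]
tool_rot: [0.004, 1.0, 0.0, 0.0]
force: [-0.1, -0.6, 0.1]
finger_gap: 0.526
```

```bash
cat >> h.py <<'E'
def measure(s,x0,y0,x1,y1,save=None,zl=.06,zk=.09):
    # knob top: dark blob; lid: bright steel contour circle fit in region
    g=cv2.cvtColor(s["color"],cv2.COLOR_RGB2GRAY)
    if save: crop(s,x0,y0,x1,y1,min(4,780//(x1-x0)),save)
    return g
E
python3 - <<'E'
from h import *
w=snap("wrist","w9")
plan([.4855,.194,.16],90)
print(proj(w,(.4855,.194,.09)),proj(w,(.4855,.194,.06)))
E
```

```text
t 11.55 tcp [0.485  0.1939 0.183 ] q6 -1.40 gap 45.0 F [ 0.3  0.3 -1. ]
yaw 89.66 tilt 0.06
shift mm [-0.4  0.1 23. ] turn deg [ 0.   0.  -0.3]
[279.0580914  213.44177012] [279.02421929 202.23556528]
```

View pics/w9.png

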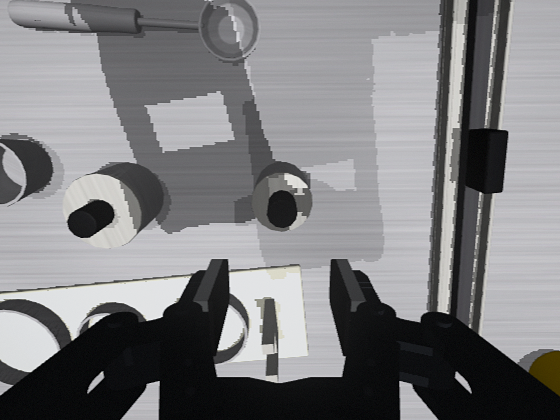

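Run:
```python
from h import *
w=snap("wrist"); crop(w,40,140,330,250,2.6,"c9")
g=cv2.cvtColor(w["color"],cv2.COLOR_RGB2GRAY)
m=np.zeros_like(g,bool); m[150:258,40:330]=True
for b in blobs(w,(g<42)&m,150):
  x,y,ww,h,_=b[1]; # near-side (image bottom = +x far) knob top ellipse: bottom edge; 
  print(b, onz(w,b[0],.09).round(4))
```

```text
([280.5, 208.5], [266, 190, 30, 37, 874]) [0.4821 0.1958 0.09  ]
([89.3, 217.9], [67, 200, 46, 37, 1179]) [0.4883 0.0592 0.09  ]
```

View pics/c9.png

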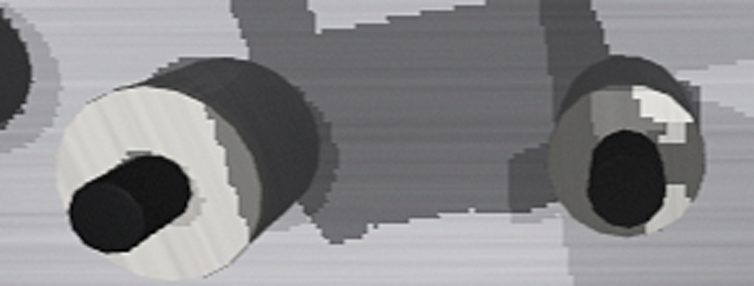

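Run:
```python
from h import *
w=snap("wrist")
for n,p in dict(small=(280.8,212),med=(82,222)).items(): print(n,onz(w,p,.09).round(4))
# lid circle
X=lambda x,y:(40+x/2.6-.3,140+y/2.6-.3)
a,b,c,d=[onz(w,X(*p),.06) for p in [(548,160),(706,160),(627,86),(627,237)]];print("small lid",(a+b)[1]/2,(c+d)[0]/2,b[1]-a[1],d[0]-c[0])
a,b,c,d=[onz(w,X(*p),.06) for p in [(56,165),(263,195),(140,86),(180,281)]];print("med lid",(a+b)[1]/2,(c+d)[0]/2,b[1]-a[1],d[0]-c[0])
plan([.4855,.1955,.0655],90)
```

```text
small [0.4849 0.1965 0.09  ]
med [0.4917 0.0538 0.09  ]
small lid 0.1967209291961261 0.48625591715704397 0.048295391310217956 0.04791733484859745
med lid 0.05308606827063094 0.49299242280831557 0.06215359427016491 0.06280076306418114
t 11.65 tcp [0.4852 0.1946 0.1834] q6 -1.40 gap 44.9 F [-0.2 -0.2  0.4]
yaw 89.75 tilt 0.11
shift mm [-1.000e-01  9.000e-01  1.179e+02] turn deg [ 0.   0.1 -0.3]
```

Emit:
drive_tool(motion=[0,2,30,0,0,0,45,0,2,65,0,0,0,45,0,2,95,0,0,0,45,0,2,112,0,0,0,45,0,2,118,0,0,0,45,0,2,118,0,0,0,45])

```text
t: 12.4
tcp_pos: [0.4854, 0.1974, 0.0653]
tool_rot: [0.002, 1.0, 0.0, 0.001]
force: [0.3, 0.2, 0.0]
finger_gap: 0.525
```

Emit:
drive_tool(motion=[0,0,0,0,0,0,35,0,0,0,0,0,0,26,0,0,0,0,0,0,18,0,0,0,0,0,0,15,0,0,0,0,0,0,15], force=50)

```text
t: 13.02
tcp_pos: [0.4859, 0.1974, 0.066]
tool_rot: [0.002, 1.0, 0.0, 0.002]
force: [0.1, -0.5, 6.0]
finger_gap: 0.237
```

Run:
```python
from h import *
w=snap("wrist","w10")
plan([.4855,.1966,.0655],90)
```

```text
t 13.07 tcp [0.4859 0.1974 0.066 ] q6 -1.40 gap 19.9 F [-0.   0.1  6.5]
yaw 89.80 tilt 0.19
shift mm [ 0.4 -0.8  0.5] turn deg [ 0.1  0.2 -0.2]
```

View pics/w10.png

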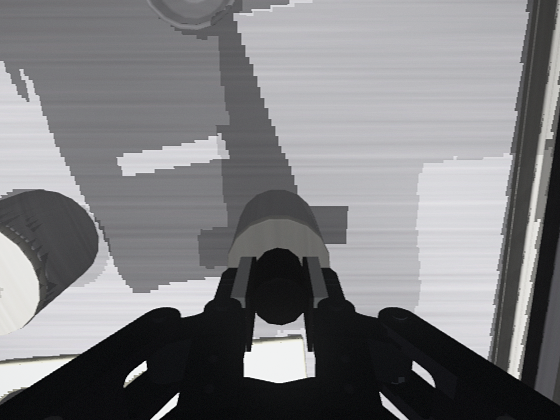

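Emit:
drive_tool(motion=[0,0,-12,0,0,0,12,0,0,-35,0,0,0,12,0,0,-65,0,0,0,12,0,0,-95,0,0,0,12,0,0,-115,0,0,0,12,0,0,-115,0,0,0,12])

```text
t: 13.82
tcp_pos: [0.4863, 0.1975, 0.1826]
tool_rot: [0.002, 1.0, 0.001, 0.003]
force: [-0.1, 0.2, -1.2]
finger_gap: 0.235
```

Run:
```python
from h import *
s=snap("scene"); crop(s,150,120,450,320,2.6,"s11")
plan([.640,.0222,.18],90)
```

```text
t 13.88 tcp [0.4855 0.1973 0.1814] q6 -1.40 gap 20.2 F [-0.  -0.2 -1. ]
yaw 89.80 tilt 0.25
shift mm [-155.1 -174.6    1.9] turn deg [ 0.1  0.2 -0.2]
```

View pics/s11.png

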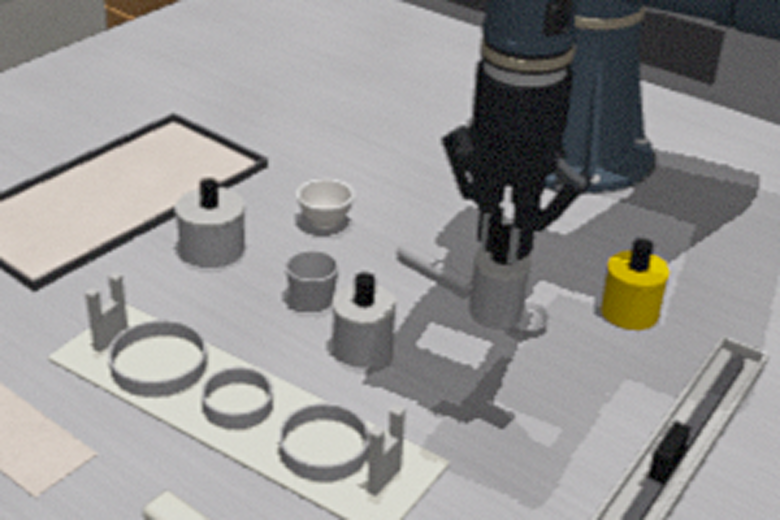

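Emit:
drive_tool(motion=[-15,-17,0,0,0,0,12,-45,-50,0,0,0,0,12,-75,-85,0,0,0,0,12,-105,-118,0,0,0,0,12,-135,-152,0,0,0,0,12,-150,-169,0,0,0,0,12,-155,-175,0,0,0,0,12,-155,-175,0,0,0,0,12])

```text
t: 14.88
tcp_pos: [0.639, 0.0221, 0.1811]
tool_rot: [0.002, 1.0, 0.001, 0.001]
force: [0.8, 0.1, -1.0]
finger_gap: 0.239
```

Emit:
drive_tool(motion=[0,0,20,0,0,0,12,0,0,50,0,0,0,12,0,0,65,0,0,0,12,0,0,70,0,0,0,12,0,0,70,0,0,0,12])

```text
t: 15.5
tcp_pos: [0.6393, 0.0226, 0.1115]
tool_rot: [0.001, 1.0, 0.001, 0.001]
force: [0.2, 0.2, -0.9]
finger_gap: 0.238
```

Run:
```python
from h import *
w=snap("wrist","w12"); s=snap("scene"); crop(s,160,200,340,330,4.3,"s12")
plan([.640,.0222,.072],90)
```

```text
t 15.60 tcp [0.6398 0.0223 0.1122] q6 -1.71 gap 20.6 F [ 0.  -0.1 -1. ]
yaw 89.81 tilt 0.25
shift mm [-0.  -0.2 40.2] turn deg [ 0.1  0.2 -0.2]
```

View pics/w12.png

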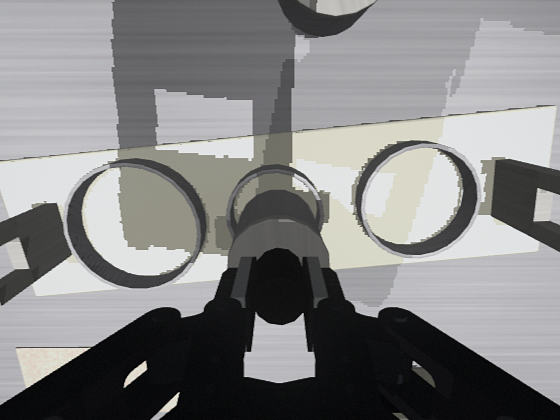

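View pics/s12.png

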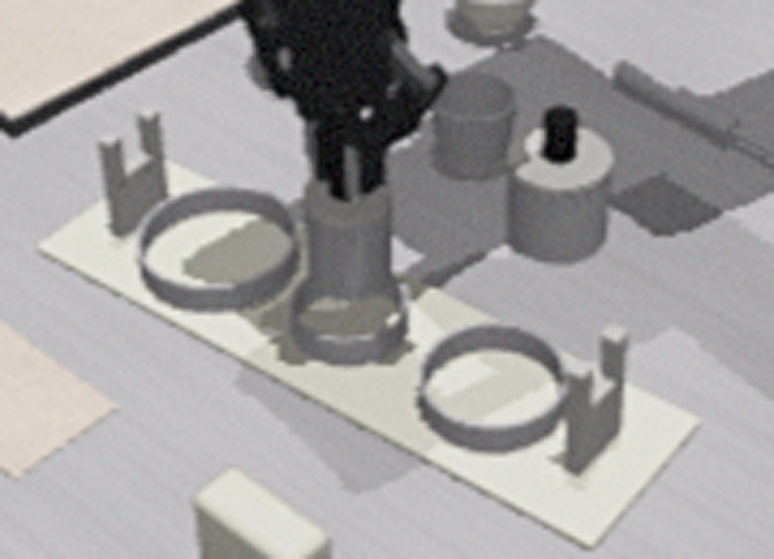

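Run:
```python
from h import *
w=snap("wrist")
for n,b in dict(L=(64,208,158,290),M=(357,481,141,258),S=(228.5,324,165,165)).items():
  c=onz(w,((b[0]+b[1])/2,(b[2]+b[3])/2),.026); d=onz(w,(b[1],(b[2]+b[3])/2),.026)[1]-onz(w,(b[0],(b[2]+b[3])/2),.026)[1]; print(n,c.round(4),round(d,4))
print(onz(w,(276,165),.026))
plan([.640,.0222,.072],90)
```

```text
L [ 0.6461 -0.0765  0.026 ] 0.1004
M [0.6291 0.119  0.026 ] 0.0849
S [0.605  0.0215 0.026 ] 0.0634
[0.60502154 0.02135295 0.026     ]
t 15.65 tcp [0.6399 0.0222 0.1122] q6 -1.71 gap 20.2 F [ 0.5 -0.6 -0.6]
yaw 89.80 tilt 0.25
shift mm [ 0.  -0.1 40.2] turn deg [ 0.1  0.2 -0.2]
```

Emit:
drive_tool(motion=[0.5,-1,10,0,0,0,12,0.5,-1,20,0,0,0,12,0.5,-1,29,0,0,0,12,0.5,-1,36,0,0,0,12,0.5,-1,39,0,0,0,12,0.5,-1,40,0,0,0,12,0.5,-1,40,0,0,0,12])

```text
t: 16.52
tcp_pos: [0.6398, 0.0213, 0.0724]
tool_rot: [0.002, 1.0, 0.001, 0.002]
force: [0.7, -0.2, -1.1]
finger_gap: 0.241
```

Run:
```python
from h import *
plan([.640,.0222,.072],90)
```

```text
t 16.52 tcp [0.6398 0.0213 0.0724] q6 -1.71 gap 20.5 F [ 0.7 -0.2 -1.1]
yaw 89.80 tilt 0.28
shift mm [-0.2  0.9  0.4] turn deg [ 0.1  0.3 -0.2]
```

Not yet touching the board, so I'll go 1 mm lower, then release and lift.

Emit:
drive_tool(motion=[0,0,1,0,0,0,12,0,0,1,0,0,0,12,0,0,1,0,0,0,26,0,0,1,0,0,0,36,0,0,1,0,0,0,44,0,0,1,0,0,0,44])

```text
t: 17.27
tcp_pos: [0.6397, 0.0213, 0.0714]
tool_rot: [0.002, 1.0, 0.001, 0.002]
force: [1.4, 0.5, -0.3]
finger_gap: 0.514
```

Emit:
drive_tool(motion=[0,0,-15,0,0,0,44,0,0,-40,0,0,0,44,0,0,-75,0,0,0,44,0,0,-110,0,0,0,44,0,0,-110,0,0,0,44,0,0,-110,0,0,0,44])

```text
t: 18.02
tcp_pos: [0.6388, 0.0212, 0.1816]
tool_rot: [0.002, 1.0, 0.001, 0.002]
force: [-0.1, 0.3, 0.1]
finger_gap: 0.516
```

Run:
```python
from h import *
w=snap("wrist","w13"); s=snap("scene"); crop(s,160,200,340,330,4.3,"s13")
plan([.4922,.0535,.18],90)
```

```text
t 18.12 tcp [0.6383 0.0212 0.1803] q6 -1.71 gap 43.7 F [0.9 0.3 0.4]
yaw 89.80 tilt 0.16
shift mm [1.462e+02 3.180e+01 1.000e-01] turn deg [ 0.1  0.1 -0.2]
```

View pics/w13.png

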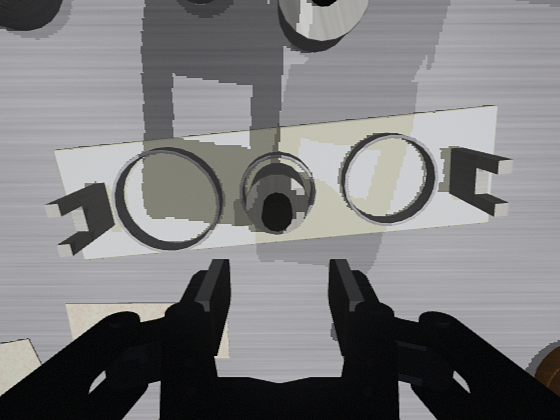

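View pics/s13.png

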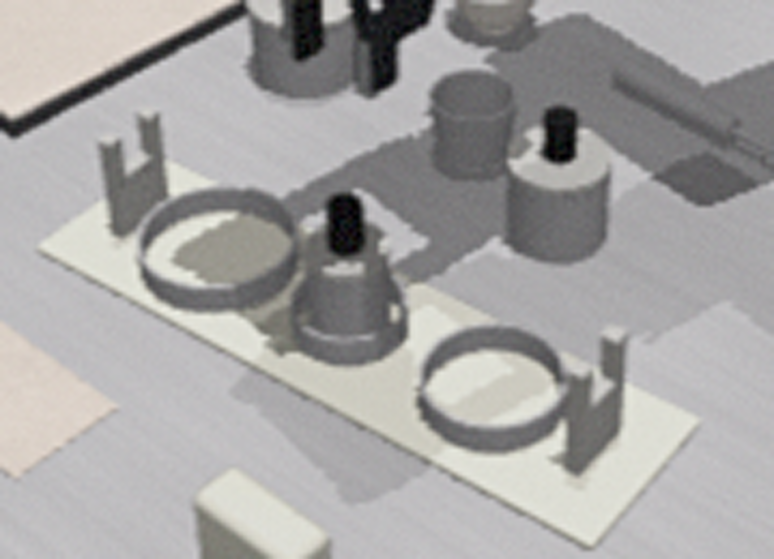

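Run:
```python
from h import *
w=snap("wrist")
for n,b in dict(L=(114,223,147,250),M=(340,438.5,133,224.5),S=(239,315.5,152,238)).items():
  c=onz(w,((b[0]+b[1])/2,(b[2]+b[3])/2),.026); d=onz(w,(b[1],(b[2]+b[3])/2),.026)[1]-onz(w,(b[0],(b[2]+b[3])/2),.026)[1]; print(n,c.round(4),round(d,4))
print("small knob",onz(w,(276.5,214),.096))
plan([.4922,.0535,.18],90)
```

```text
L [ 0.644  -0.0754  0.026 ] 0.0963
M [0.627  0.1184 0.026 ] 0.0859
S [0.6412 0.0208 0.026 ] 0.0675
small knob [0.6367607 0.0204776 0.096    ]
t 18.18 tcp [0.6383 0.0212 0.1801] q6 -1.71 gap 44.1 F [ 0.4  0.2 -0.2]
yaw 89.80 tilt 0.15
shift mm [ 1.462e+02  3.180e+01 -1.000e-01] turn deg [ 0.1  0.1 -0.2]
```

Emit:
drive_tool(motion=[20,4,0,0,0,0,44,50,11,0,0,0,0,44,85,19,0,0,0,0,44,115,25,0,0,0,0,44,137,30,0,0,0,0,44,146,32,0,0,0,0,44,146,32,0,0,0,0,44,146,32,0,0,0,0,44])

```text
t: 19.18
tcp_pos: [0.4937, 0.0534, 0.1799]
tool_rot: [0.002, 1.0, 0.001, 0.002]
force: [0.5, 0.3, -0.4]
finger_gap: 0.519
```

Run:
```python
from h import *
w=snap("wrist","w14")
plan([.4922,.0535,.0655],90)
```

```text
t 19.23 tcp [0.4937 0.0534 0.1799] q6 -1.69 gap 44.2 F [ 0.6 -0.2  0.4]
yaw 89.78 tilt 0.20
shift mm [ 1.800e+00 -1.000e-01  1.144e+02] turn deg [ 0.1  0.2 -0.2]
```

View pics/w14.png

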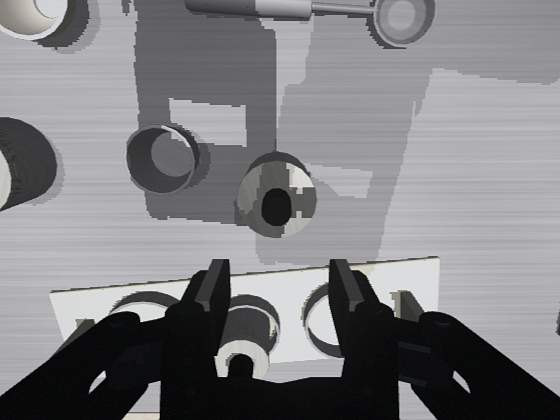

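Run:
```python
from h import *
w=snap("wrist"); g=cv2.cvtColor(w["color"],cv2.COLOR_RGB2GRAY)
m=np.zeros_like(g,bool); m[180:250,240:320]=True
for b in blobs(w,(g<42)&m,150):
  x,y,ww,h,_=b[1]; print(b,"top ctr",onz(w,(x+ww/2-.5,y+h-.5-ww/2),.09).round(4))
a,b,c,d=[onz(w,p,.06) for p in [(237,200),(317,200),(277,161),(277,238.5)]];print("lid",(a+b)[1]/2,(c+d)[0]/2,b[1]-a[1],d[0]-c[0])
plan([.4922,.0535,.0655],90)
```

```text
([276.1, 207.1], [262, 189, 29, 37, 901]) top ctr [0.4918 0.0523 0.09  ]
lid 0.052879705520509954 0.49284519116429 0.0627105586026371 0.06297155267031174
t 19.27 tcp [0.4935 0.0534 0.1798] q6 -1.69 gap 44.2 F [ 0.8  0.6 -0.4]
yaw 89.78 tilt 0.19
shift mm [ 1.600e+00 -1.000e-01  1.143e+02] turn deg [ 0.1  0.2 -0.2]
```

Emit:
drive_tool(motion=[1,-1,30,0,0,0,44,1,-1,65,0,0,0,44,1,-1,95,0,0,0,44,1,-1,109,0,0,0,44,1,-1,114,0,0,0,44,1,-1,114,0,0,0,44,1,-1,114,0,0,0,35])

```text
t: 20.15
tcp_pos: [0.4936, 0.0525, 0.0667]
tool_rot: [0.002, 1.0, 0.001, 0.002]
force: [-0.4, 0.2, -0.9]
finger_gap: 0.409
```

Emit:
drive_tool(motion=[0,0,0,0,0,0,26,0,0,0,0,0,0,18,0,0,0,0,0,0,15,0,0,0,0,0,0,12,0,0,0,0,0,0,12], force=50)

```text
t: 20.78
tcp_pos: [0.4942, 0.0522, 0.0676]
tool_rot: [0.002, 1.0, 0.0, 0.003]
force: [-1.3, -2.6, 5.6]
finger_gap: 0.24
```

Emit:
drive_tool(motion=[0,0,-12,0,0,0,12,0,0,-35,0,0,0,12,0,0,-65,0,0,0,12,0,0,-95,0,0,0,12,0,0,-115,0,0,0,12,0,0,-115,0,0,0,12])

```text
t: 21.52
tcp_pos: [0.4942, 0.0522, 0.1841]
tool_rot: [0.002, 1.0, 0.0, 0.005]
force: [-0.2, -0.3, -2.4]
finger_gap: 0.24
```

Run:
```python
from h import *
s=snap("scene"); crop(s,150,120,450,320,2.6,"s15")
plan([.6295,.120,.18],90)
```

```text
t 21.57 tcp [0.4933 0.0523 0.183 ] q6 -1.69 gap 20.2 F [ 0.1 -0.3 -2.9]
yaw 89.80 tilt 0.44
shift mm [-135.9   68.2    4.1] turn deg [ 0.1  0.4 -0.2]
```

View pics/s15.png

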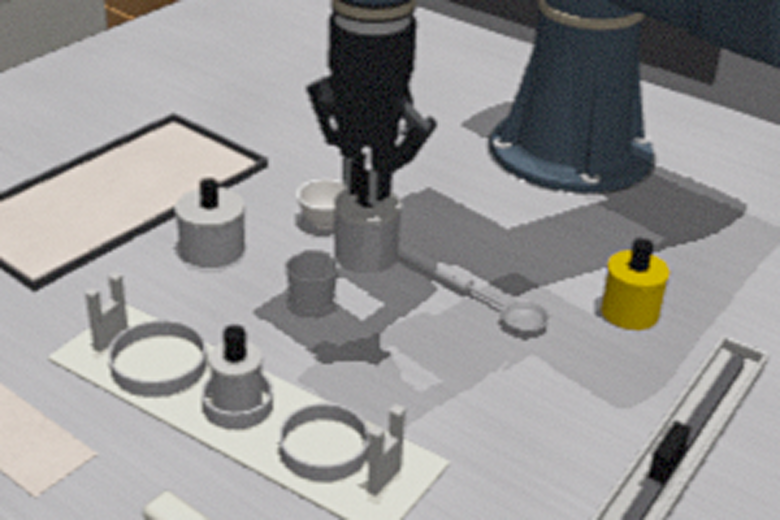

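Emit:
drive_tool(motion=[-15,7,0,0,0,0,12,-42,21,0,0,0,0,12,-72,36,0,0,0,0,12,-100,50,0,0,0,0,12,-125,62,0,0,0,0,12,-137,68,0,0,0,0,12,-137,68,0,0,0,0,12,-137,68,0,0,0,0,12])

```text
t: 22.58
tcp_pos: [0.6292, 0.1195, 0.1833]
tool_rot: [0.002, 1.0, 0.0, 0.002]
force: [0.4, -0.4, -2.4]
finger_gap: 0.24
```

Emit:
drive_tool(motion=[0,0,20,0,0,0,12,0,0,45,0,0,0,12,0,0,62,0,0,0,12,0,0,70,0,0,0,12,0,0,70,0,0,0,12])

```text
t: 23.2
tcp_pos: [0.6292, 0.1195, 0.113]
tool_rot: [0.002, 1.0, 0.0, 0.002]
force: [-0.3, -0.1, -3.5]
finger_gap: 0.236
```

Run:
```python
from h import *
w=snap("wrist","w16"); s=snap("scene"); crop(s,160,200,340,330,4.3,"s16")
plan([.6305,.120,.0736],90)
```

```text
t 23.30 tcp [0.6301 0.1196 0.1141] q6 -1.55 gap 20.2 F [-0.2  1.2 -2.7]
yaw 89.79 tilt 0.36
shift mm [-0.2  0.4 40.5] turn deg [ 0.   0.4 -0.2]
```

View pics/w16.png

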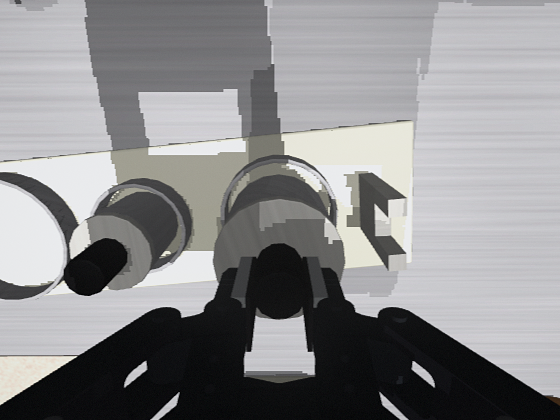

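View pics/s16.png

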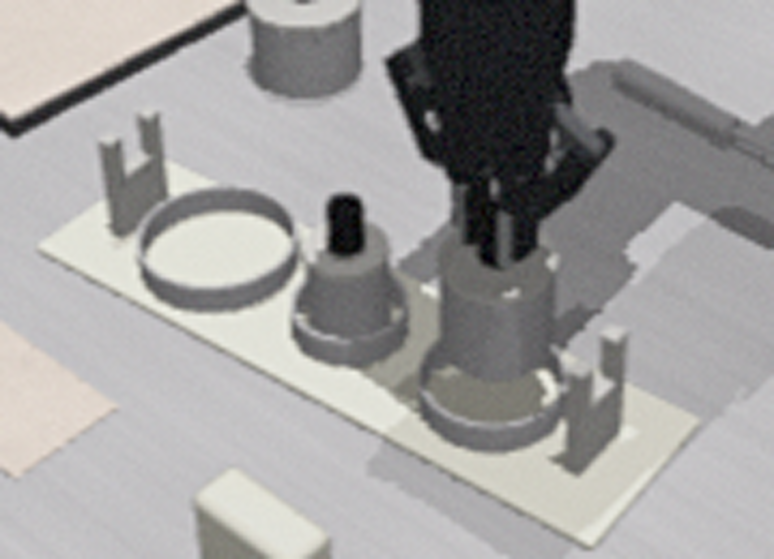

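Run:
```python
from h import *
w=snap("wrist")
print("near outer", onz(w,(279,155.5),.026), "lateral",onz(w,(220,200),.026)[1],onz(w,(338,200),.026)[1])
print("pot bottom near edge predicted row", proj(w,(.6285-.031,.1196,.0465)))
crop(w,200,140,360,260,4.8,"c16")
```

```text
near outer [0.58943764 0.12059168 0.026     ] lateral 0.07984309833476272 0.1611608475905699
pot bottom near edge predicted row [277.46767935 173.45781336]
```

View pics/c16.png

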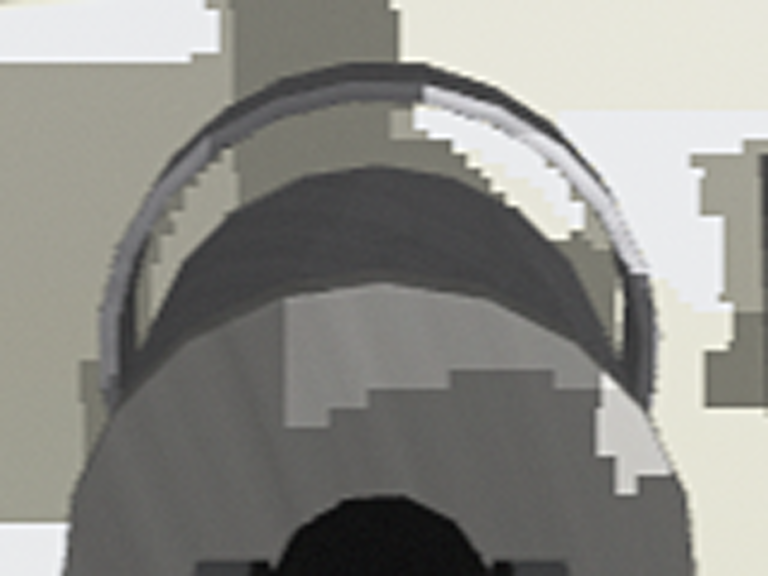

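Emit:
drive_tool(motion=[-1.5,1,10,0,0,0,12,-1.5,1,20,0,0,0,12,-1.5,1,29,0,0,0,12,-1.5,1,36,0,0,0,12,-1.5,1,40,0,0,0,12,-1.5,1,41,0,0,0,12,-1.5,1,41,0,0,0,12])

```text
t: 24.22
tcp_pos: [0.6319, 0.1205, 0.0737]
tool_rot: [0.002, 1.0, 0.0, 0.003]
force: [-1.8, -1.2, -0.0]
finger_gap: 0.237
```

Run:
```python
from h import *
plan([.6305,.120,.0736],90)
```

```text
t 24.23 tcp [0.6319 0.1205 0.0737] q6 -1.55 gap 20.2 F [-1.8 -1.2 -0. ]
yaw 89.80 tilt 0.38
shift mm [ 1.4 -0.5  0.1] turn deg [ 0.   0.4 -0.2]
```

Emit:
drive_tool(motion=[0,0,0.5,0,0,0,12,0,0,0.5,0,0,0,26,0,0,0.5,0,0,0,36,0,0,0.5,0,0,0,44,0,0,0.5,0,0,0,44])

```text
t: 24.85
tcp_pos: [0.6321, 0.1205, 0.0732]
tool_rot: [0.002, 1.0, 0.0, 0.003]
force: [0.4, -0.2, 0.3]
finger_gap: 0.513
```

Emit:
drive_tool(motion=[0,0,-15,0,0,0,44,0,0,-40,0,0,0,44,0,0,-75,0,0,0,44,0,0,-110,0,0,0,44,0,0,-110,0,0,0,44,0,0,-110,0,0,0,44])

```text
t: 25.6
tcp_pos: [0.6309, 0.1205, 0.1835]
tool_rot: [0.002, 1.0, 0.0, 0.003]
force: [0.3, -0.6, -0.6]
finger_gap: 0.514
```

Run:
```python
from h import *
w=snap("wrist","w17"); s=snap("scene"); crop(s,160,200,340,330,4.3,"s17")
plan([.4674,-.187,.18],90)
```

```text
t 25.70 tcp [0.6303 0.1204 0.1822] q6 -1.55 gap 43.7 F [-0.5 -0.5 -0.2]
yaw 89.80 tilt 0.25
shift mm [ 161.8 -308.     1.3] turn deg [ 0.   0.3 -0.2]
```

View pics/s17.png

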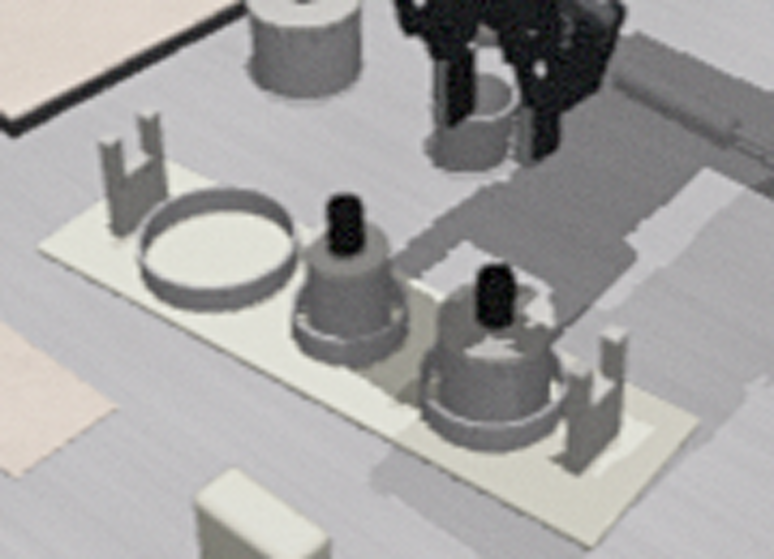

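Emit:
drive_tool(motion=[18,-34,0,0,0,0,44,40,-77,0,0,0,0,44,65,-122,0,0,0,0,44,90,-170,0,0,0,0,44,113,-215,0,0,0,0,44,137,-260,0,0,0,0,44,155,-295,0,0,0,0,44,162,-308,0,0,0,0,44])

```text
t: 26.7
tcp_pos: [0.4659, -0.1884, 0.1804]
tool_rot: [0.003, 1.0, 0.001, 0.001]
force: [0.4, -0.2, 0.5]
finger_gap: 0.512
```

Emit:
drive_tool(motion=[0,0,0,0,0,0,44,0,0,0,0,0,0,44])

```text
t: 26.95
tcp_pos: [0.4661, -0.1873, 0.18]
tool_rot: [0.003, 1.0, 0.001, 0.001]
force: [-0.2, 0.1, -0.6]
finger_gap: 0.517
```

Run:
```python
from h import *
w=snap("wrist","w18"); crop(w,180,120,380,270,3.9,"c18")
g=cv2.cvtColor(w["color"],cv2.COLOR_RGB2GRAY)
m=np.zeros_like(g,bool); m[160:255,230:330]=True
for b in blobs(w,(g<42)&m,150):
  x,y,ww,h,_=b[1]; print(b,"top ctr",onz(w,(x+ww/2-.5,y+h-.5-ww/2),.09).round(4))
plan([.4674,-.187,.0655],90)
```

```text
([275.4, 211.6], [261, 193, 30, 38, 907]) top ctr [ 0.4674 -0.1888  0.09  ]
t 27.00 tcp [ 0.4662 -0.1872  0.1801] q6 -2.17 gap 44.0 F [ 0.4 -0.1 -0.3]
yaw 89.71 tilt 0.19
shift mm [-9.000e-01 -1.000e-01  1.146e+02] turn deg [ 0.1  0.1 -0.3]
```

View pics/w18.png

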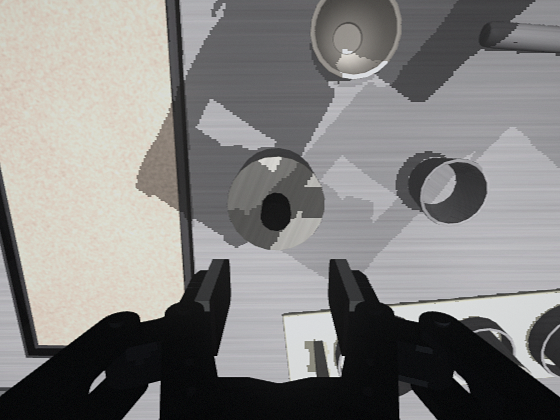

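View pics/c18.png

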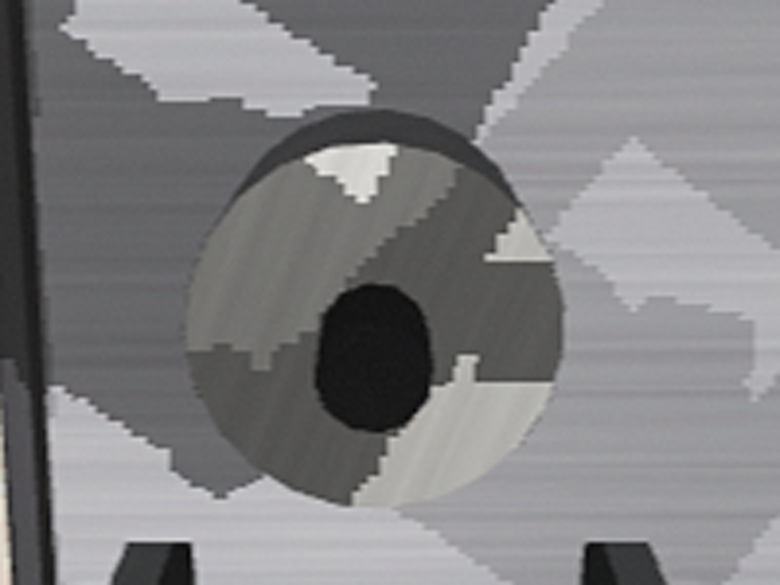

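Lid width is about 76 mm, so this is the large steel pot. I'll grip it.

Emit:
drive_tool(motion=[-1,-1.5,30,0,0,0,44,-1,-1.5,65,0,0,0,44,-1,-1.5,95,0,0,0,44,-1,-1.5,109,0,0,0,44,-1,-1.5,114,0,0,0,44,-1,-1.5,114,0,0,0,44,-1,-1.5,114,0,0,0,35])

```text
t: 27.88
tcp_pos: [0.4681, -0.1888, 0.067]
tool_rot: [0.002, 1.0, 0.001, 0.002]
force: [0.4, 0.3, -0.7]
finger_gap: 0.41
```

Emit:
drive_tool(motion=[0,0,0,0,0,0,26,0,0,0,0,0,0,18,0,0,0,0,0,0,15,0,0,0,0,0,0,12,0,0,0,0,0,0,12], force=60)

```text
t: 28.5
tcp_pos: [0.4687, -0.1895, 0.0679]
tool_rot: [0.003, 1.0, -0.0, 0.003]
force: [-0.7, -1.6, 6.8]
finger_gap: 0.234
```

Emit:
drive_tool(motion=[0,0,-12,0,0,0,12,0,0,-35,0,0,0,12,0,0,-65,0,0,0,12,0,0,-95,0,0,0,12,0,0,-115,0,0,0,12,0,0,-115,0,0,0,12])

```text
t: 29.25
tcp_pos: [0.4686, -0.1897, 0.1844]
tool_rot: [0.003, 1.0, -0.001, 0.004]
force: [-0.2, 0.1, -3.4]
finger_gap: 0.23
```

Run:
```python
from h import *
s=snap("scene"); crop(s,150,120,450,320,2.6,"s19")
plan([.6496,-.078,.18],90)
```

```text
t 29.30 tcp [ 0.4678 -0.1893  0.1832] q6 -2.18 gap 19.9 F [-0.3  1.1 -3.5]
yaw 89.71 tilt 0.35
shift mm [-181.2  112.2    4.3] turn deg [-0.   0.3 -0.3]
```

View pics/s19.png

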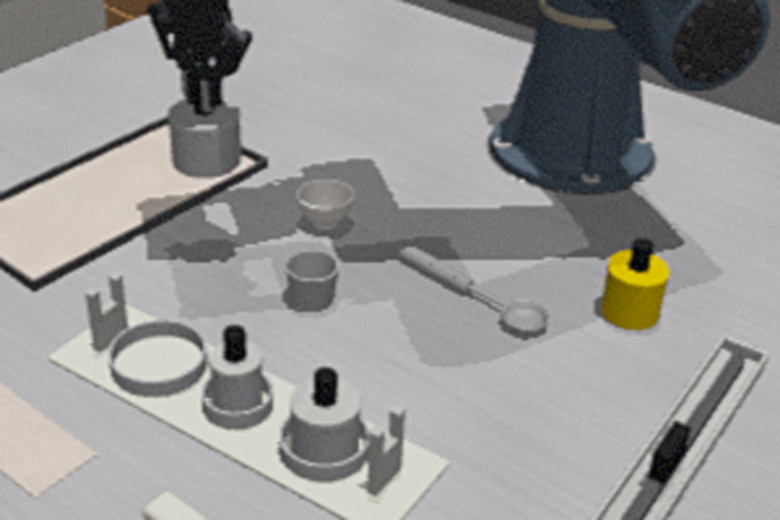

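Emit:
drive_tool(motion=[-18,11,0,0,0,0,12,-48,30,0,0,0,0,12,-82,51,0,0,0,0,12,-116,72,0,0,0,0,12,-148,92,0,0,0,0,12,-173,107,0,0,0,0,12,-182,112,0,0,0,0,12,-182,112,0,0,0,0,12])

```text
t: 30.3
tcp_pos: [0.6494, -0.0779, 0.1827]
tool_rot: [0.002, 1.0, 0.0, 0.001]
force: [0.3, -0.3, -3.3]
finger_gap: 0.233
```

Emit:
drive_tool(motion=[0,0,20,0,0,0,12,0,0,45,0,0,0,12,0,0,62,0,0,0,12,0,0,70,0,0,0,12,0,0,70,0,0,0,12])

```text
t: 30.92
tcp_pos: [0.6492, -0.0781, 0.1124]
tool_rot: [0.002, 1.0, 0.0, 0.001]
force: [-0.8, 0.1, -2.9]
finger_gap: 0.234
```

Run:
```python
from h import *
w=snap("wrist","w20"); crop(w,180,120,380,270,3.9,"c20"); s=snap("scene"); crop(s,160,200,340,330,4.3,"s20")
plan([.6496,-.078,.0739],90)
```

```text
t 31.02 tcp [ 0.6502 -0.0782  0.1135] q6 -1.86 gap 20.0 F [ 0.2 -0.3 -3. ]
yaw 89.74 tilt 0.25
shift mm [ 0.8  0.2 39.6] turn deg [-0.   0.2 -0.3]
```

View pics/c20.png

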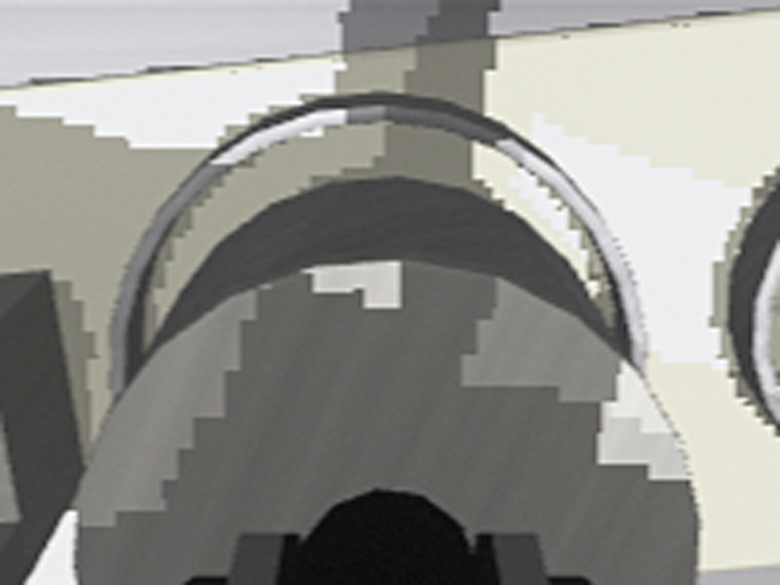

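View pics/s20.png

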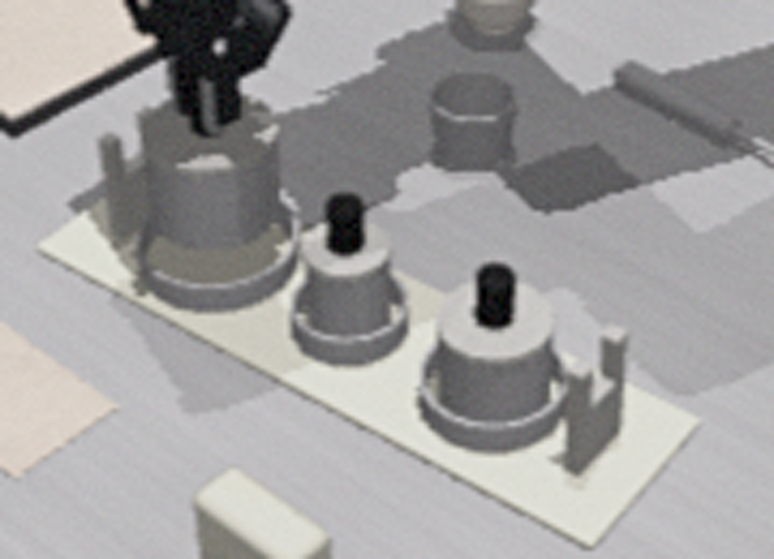

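Run:
```python
from h import *
w=snap("wrist")
print("near outer", onz(w,(277,120+105/3.9),.026), "lat",onz(w,(180+110/3.9,205),.026)[1],onz(w,(180+648/3.9,205),.026)[1])
print("pot near bottom edge", onz(w,(279,120+178/3.9),.0455))
plan([.6496,-.078,.0739],90)
```

```text
near outer [ 0.60363469 -0.07851858  0.026     ] lat -0.12625207999624916 -0.030982761794762677
pot near bottom edge [ 0.61269588 -0.07724401  0.0455    ]
t 31.07 tcp [ 0.6503 -0.0781  0.1137] q6 -1.86 gap 20.2 F [-0.1  0.7 -3.1]
yaw 89.75 tilt 0.27
shift mm [ 0.9  0.2 39.8] turn deg [-0.   0.3 -0.2]
```

Emit:
drive_tool(motion=[-0.5,-0.5,10,0,0,0,12,-0.5,-0.5,20,0,0,0,12,-0.5,-0.5,29,0,0,0,12,-0.5,-0.5,36,0,0,0,12,-0.5,-0.5,39.5,0,0,0,12,-0.5,-0.5,40.5,0,0,0,12,-0.5,-0.5,40.5,0,0,0,12])

```text
t: 31.95
tcp_pos: [0.6507, -0.0787, 0.0741]
tool_rot: [0.002, 1.0, -0.0, 0.002]
force: [-3.9, -0.3, 4.4]
finger_gap: 0.232
```

Run:
```python
from h import *
plan([.6496,-.078,.0739],90)
```

```text
t 31.95 tcp [ 0.6507 -0.0787  0.0741] q6 -1.86 gap 19.8 F [-3.9 -0.3  4.4]
yaw 89.76 tilt 0.25
shift mm [1.1 0.7 0.2] turn deg [-0.   0.2 -0.2]
```

Down, with the board carrying the weight. I'll release and lift.

Emit:
drive_tool(motion=[0,0,0,0,0,0,16,0,0,0,0,0,0,26,0,0,0,0,0,0,36,0,0,0,0,0,0,44,0,0,0,0,0,0,44])

```text
t: 32.58
tcp_pos: [0.6509, -0.0788, 0.0742]
tool_rot: [0.002, 1.0, -0.0, 0.002]
force: [-0.3, -0.6, -0.5]
finger_gap: 0.51
```

Emit:
drive_tool(motion=[0,0,-15,0,0,0,44,0,0,-40,0,0,0,44,0,0,-75,0,0,0,44,0,0,-120,0,0,0,44,30,0,-160,0,0,0,44,70,0,-180,0,0,0,44,70,0,-180,0,0,0,44,70,0,-180,0,0,0,44])

```text
t: 33.58
tcp_pos: [0.5806, -0.0785, 0.2547]
tool_rot: [0.002, 1.0, -0.001, 0.003]
force: [0.5, 0.3, -0.4]
finger_gap: 0.513
```

Run:
```python
from h import *
w=snap("wrist","w21"); s=snap("scene"); crop(s,160,180,450,360,2.7,"s21"); t=snap("top","t21")
plan([.6496,-.078,.0739],90)
X=lambda x,y:(160+x/2.7,180+y/2.7)
```

```text
t 33.73 tcp [ 0.5806 -0.0784  0.2532] q6 -1.89 gap 43.9 F [-0.4 -0.5 -0.6]
yaw 89.77 tilt 0.24
shift mm [-68.2   0.7 179.6] turn deg [-0.   0.2 -0.2]
```

View pics/s21.png

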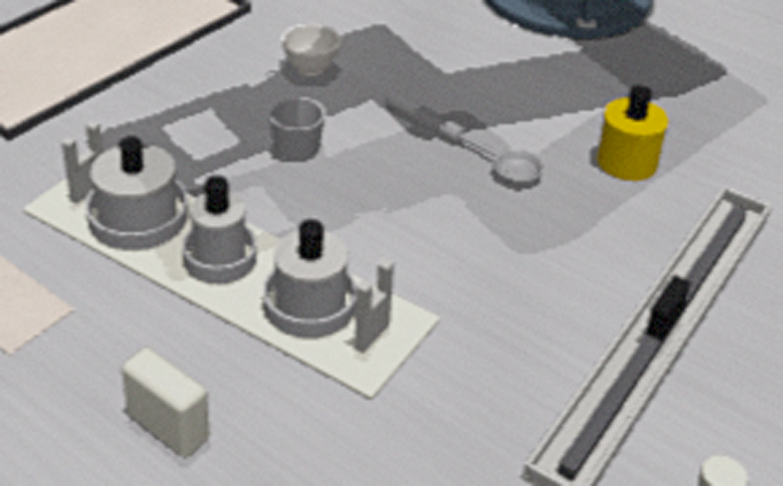

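View pics/w21.png

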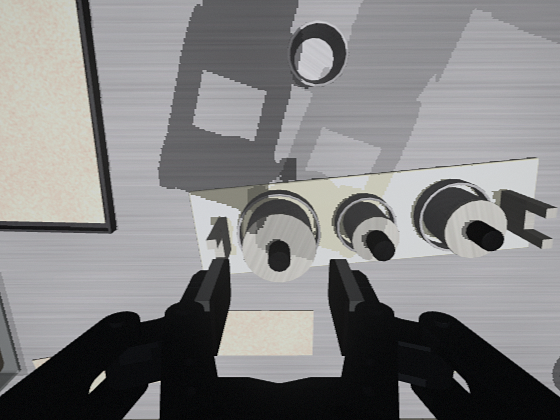

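View pics/t21.png

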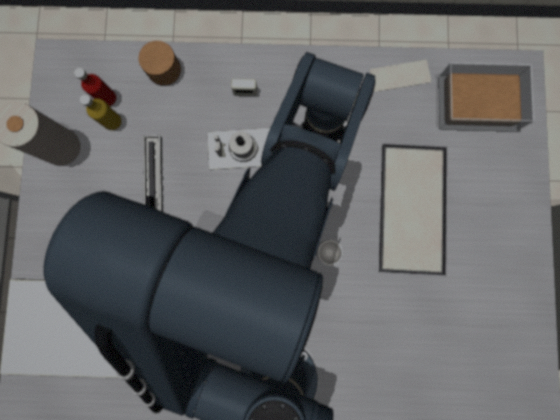

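Run:
```python
from h import *
w=snap("wrist");s=snap("scene")
X=lambda x,y:(160+x/2.7-.3,180+y/2.7-.3)
g=cv2.cvtColor(w["color"],cv2.COLOR_RGB2GRAY); m=np.zeros_like(g,bool); m[220:275,255:515]=True
for b in blobs(w,(g<42)&m,60): print(b)
for n,pw,ps,h in [("L",(279,262),(131,142),(.651,-.0785)),("S",(384,247),(217,182),(.640,.0212)),("M",(491,236),(311,225),(.631,.1207))]:
  p,e=tri([(w,pw),(s,X(*ps))]); print(n,p.round(4),np.round(e,1),"off holder mm",((p[:2]-h)*1000).round(1))
```

```text
([485.0, 236.4], [467, 222, 37, 30, 760])
([380.1, 246.4], [366, 231, 29, 31, 614])
([278.5, 256.7], [268, 241, 22, 32, 549])
([333.3, 267.8], [329, 259, 11, 16, 119])
L [ 0.6497 -0.078   0.097 ] [0.2 0.1] off holder mm [-1.3  0.5]
S [0.6366 0.0198 0.0945] [1.4 0.5] off holder mm [-3.4 -1.4]
M [0.6257 0.1182 0.0946] [1.2 0.5] off holder mm [-5.3 -2.5]
```

Run:
```python
from h import *
print(manip.sign_off())
```

```text
the job is handed in; nothing more can be done
None
```

The sauce station is set up and the job is handed in, at about 34 s of the 128 s allowed; sign-off gave no verdict.

**What I did:** I lifted the bar straight up and level out of both brackets and laid it flat in the long tray. I then stood the small, medium and large pots, in that order, in the ring holders of their own sizes. I left the cup and the yellow pot alone.

**Last checks:**
- **Pots:** the final pictures show all three upright inside their own rings. Knob tops measured 94–97 mm, against 96 mm expected when fully down.
- **Bar:** it lies flat on the tray floor.
- **Cup:** it is where it started by eye; I did not measure it again.
- **Robot:** it is clear of everything, with the tool about 250 mm above the counter.

**Disagreements:** The last two-view check put the medium pot about 6 mm and the small pot about 4 mm off their ring centres, against about 1–2 mm when I placed them. That check fitted those two pots only to about 1.4 pixels. Each ring leaves 7 mm of play, so both should be within the 10 mm limit. Early estimates of the tray's position differed by up to 9 mm between cameras; I used the closer wrist view.

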